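# Set a slabbed stone core up in the V-block stand for its gloss reading

### The job

Set the longer of the two stone cores up for its gloss reading: lay it in both V-blocks of the steel stand with its end about a finger's width short of the end stop and let go, then turn it over about its own axis until the polished flat it was lying on faces straight up, level and square to the notch in the top of the stop, and only then slide it along the Vs until its end touches the stop. Stone chips easily, so set the core down, never drop it, and leave the short core, the gloss meter, the tiles and the bowl where they are.

Things in the scene. Friction and masses are not known exactly. Their poses are not given: they have to be found in the camera images.
- core_long: the long stone drill core: grey cylinder 48 mm in diameter, 170 mm long, about 0.8 kg, loose, both ends alike, with one polished, darker flat 22.5 mm wide along its whole length. Origin on its axis at mid-length; x along the axis (either end may go to the stop), z the outward normal of the flat, which is 21.3 mm from the axis. It starts lying on the counter on this flat (z down).
- core_short: bystander: the short stone core, same 48 mm diameter and flat, but 100 mm long; origin and axes as for the long core. It too lies on its flat; the two cores may have changed places.
- stand: steel V-block stand, fixed. Origin on the counter below the end stop's face; x along the Vs from the stop to the open end, z up. Base plate 120 mm wide, 12 mm thick. Two V-blocks 66 mm wide, tops 98 mm high, 90 degree Vs, at x = 6 to 36 and 134 to 164 mm; between them fingers have room down to the base plate. End stop: plate 74 mm wide, x = -12 to 0 mm, 142 mm high.
- stop_face (a point): the point of the end stop's face, 105 mm above the counter, that the middle of the core's end touches; axes as for the stand. The axis of a core seated in the Vs (on its round side) runs from here along x, 105 mm above the counter; with its end against the stop the long core's middle is 85 mm from here.
- notch (a point): the bottom of the 6 mm wide, 14 mm deep notch in the middle of the end stop's upper edge, straight above the axis of a core in the Vs, 128 mm above the counter
- gloss_meter: bystander: dark hand-held gloss meter, 130 x 64 x 44 mm, lying flat; origin at the centre of its underside, x along its length
- tiles: bystander: two polished 100 x 100 mm stone sample tiles lying one on the other, 24 mm high together; origin at the centre of the underside
- bowl: bystander: white bowl of river pebbles, 130 mm across and 45 mm high; origin at the centre of its underside
There are look-alikes about, which are no part of the job. Leave any blue or green look-alike of the core_long alone.

How it is judged:
By the outcome, as a careful person would: the job done as asked, in the order asked, and still so for the second after the job is handed in, with the robot touching nothing.
It also fails if it takes over 72 s, if anything falls off the work surface, if the arm or the gripper's body presses on something with over 40 N, if the wrist force passes 120 N, or if a joint passes its speed limit or range.

### The arm

A 6-joint arm with a two-finger parallel gripper is mounted at the origin on the work surface. World frame = base frame: x ahead of the robot, y to its left, z up, the work surface at z = 0. Lengths are in mm, angles in degrees, forces in N, time in s.
With the tool pointing down it reaches from about 300 to 850 mm from the base axis. Payload 4.2 kg.
Tool frame: the origin (TCP) lies at the very end of the fingers, on their centre line; the grasp point (between the pads) lies 19 mm behind it; z points along the fingers, y is the direction in which the jaws open and shut (so a half turn about z gives the same grasp; the last joint's range is limited). The gripper opens to 91 mm and grips with 3 to 60 N. Pads are 32 mm wide; open, the fingers measure 118 mm over their backs; the gripper's body (76 mm by 178 mm) begins 60 mm behind the grasp point.
Start: joints at [-68.411, 18.312, 89.639, -0, 72.044, -1.146], TCP at [222.224, -530.339, 213.976] pointing down, gripper open.
Joint ranges: [-177.97, 177.97], [-48.28, 115.42], [12.27, 149.76], [-77.06, 257.06], [2.81, 150.46], [-146.56, 146.56]. Speed limits (degrees/s): [147.25, 147.25, 180, 180, 180, 180].

### API

Orientations are given as [roll, pitch, yaw] about the fixed x, y, z axes, in that order (R = Rz(yaw) Ry(pitch) Rx(roll)).
In Python, from workcell import env gives the robot as it stands. The module is installed in compiled form; this text tells all that it offers.
- The arm moves only by the tool arm_command, never from a script. Its argument "targets" is a list of rows, each a list of 5 numbers: the closure, from 0 (fully open) to 1 (shut), then the shift along the tool's x, y, z each as a share of 50 cm, from -1 to 1, then the turn about the tool's z as a share of pi/4 rad, from -1 to 1. A call has 1 to 8 rows; each row is the pose to reach, as a shift and turn from the pose measured when the call began, along the tool's axes at that moment; what a row does not reach only later rows make up. A row lasts 1/12 s, in which the tool goes at most 41.7 mm and 7.16 degrees, less where a joint would pass 70% of its speed; a pose out of reach is approached as far as the arm can. A call with a number of a shift or a turn outside -1 to 1 is refused whole. A call with a gripper value outside its range is refused whole. The fingers move at their own pace and stop on an object; "squeeze" is the grip in N (left out, the last holds). Time passes only in rows, so rows that repeat a pose let the fingers close. It gives the time, the measured TCP pose, the force and the opening at its end, in the units of the state.
- env.state(): the state, without advancing time (a new reading comes with each control period).
- env.grab_frame(name): name is "side" or "top" or "wrist"; returns the picture (420x560x3 uint8, red, green, blue); there is no depth.
- env.camera_params(name): a dict with "camera_matrix" (3x3 intrinsics, pixels), "dist_coeffs" ([k1, k2, p1, p2, k3] as OpenCV has them; the pictures are not rectified), "R" (3x3) and "t" (3): a world point X has camera coordinates R X + t; the wrist camera has in their place "hand_eye" (4x4, takes a point from camera to tool coordinates, whose origin is the TCP and whose axes are the flange's). Camera axes: x right, y down, z forward; pixel columns grow to the right and rows downward; lengths in mm; the calibration is good to about 2 mm. A picture is of the moment at which its call begins: read the wrist's pose just before it. camera_params takes no time and is no camera call.
- env.job_done(): hands the job in, once; it reports no verdict.
The state is a dict: "time_s": time; "qpos": joint angles; "qvel": joint speeds; "effort": joint torques, N m; "ee_pos": TCP position; "ee_rot": TCP orientation; "force": force on the tool from outside, world axes, zero at the start; "torque": the same for the moment, N m; "gripper_width": finger opening in mm.
Only numpy, scipy, OpenCV 4.12 (cv2) and the standard library are available. Lean on these libraries where they do the work, as an engineer would, in place of code of your own. Each camera call takes 0.05 s, during which the arm holds its last target.

## Working session

There is one attempt and no reset: what is moved stays moved. The work goes in short steps, Python scripts to look and compute and a tool call to move; the robot and the scene stay as the last step left them, time stands still between calls to the robot, and variables do not carry over. Pictures are saved under pics/ and viewed, and the job is handed in when it is done.

Besides the shell and the picture viewer there is one more tool, called after "Call:" by a JSON object that holds its "fn" and its "kwargs", one argument or row to a line. arm_command: Moves the arm, as the interface text tells. Shift numbers are shares of 50 cm and turn numbers shares of pi/4 rad, none past 1 either way. Its arguments: {"type":"object","properties":{"targets":{"type":"array"},"squeeze":{"type":"number"}},"required":["targets"]}

```bash
mkdir -p pics; ls
cat > h.py <<'E'
from workcell import env
import numpy as np, cv2
def grab(n,f):
    im=env.grab_frame(n); cv2.imwrite('pics/'+f,im[:,:,::-1]); return im
E
python3 - <<'E'
from h import *
print(env.state())
for n in ("side","top","wrist"):
    print(n,env.camera_params(n)); grab(n,n+'0.png')
E
```

```text
pics
{'time_s': 0.0, 'qpos': array([-6.84123256e+01,  1.83530792e+01,  8.97058394e+01, -2.20516701e-03,
        7.20434104e+01, -1.14646796e+00]), 'qvel': array([ 0.05846009, -0.05515779,  0.00475781,  0.04169696,  0.00415337,
        0.06766778]), 'effort': array([ 1.72105476e-03, -4.12457085e+01, -2.31974190e+01,  7.26512633e-02,
        4.58528416e-02, -1.59684532e-04]), 'ee_pos': array([ 222.01322505, -529.8710131 ,  213.10970117]), 'ee_rot': array([-1.79897650e+02,  4.86885630e-05,  2.27348241e+01]), 'force': array([-0.10938761, -0.85505776,  0.60476196]), 'torque': array([-0.05454994, -0.02144531,  0.04066115]), 'gripper_width': 91.4099212233213}
side {'camera_matrix': array([[542.45469059,   0.        , 277.5777204 ],
       [  0.        , 542.45469059, 208.73356409],
       [  0.        ,   0.        ,   1.        ]]), 'dist_coeffs': array([-0.10775744,  0.        ,  0.        ,  0.        ,  0.        ]), 'R': array([[ 0.98479956, -0.17342959, -0.00959162],
       [-0.10055397, -0.52421604, -0.84562784],
       [ 0.14162881,  0.8337384 , -0.53368676]]), 't': array([-555.8628
[... 425 characters left out ...]
0576255, -0.99757729]]), 't': array([   1.54442936,  560.67100173, 1503.18512005])}
wrist {'camera_matrix': array([[291.98216205,   0.        , 283.28899053],
       [  0.        , 291.98216205, 210.03325322],
       [  0.        ,   0.        ,   1.        ]]), 'dist_coeffs': array([0.02007247, 0.        , 0.        , 0.        , 0.        ]), 'hand_eye': array([[ 3.24293825e-04, -9.58225145e-01, -2.86014802e-01,
         8.29371126e+01],
       [ 9.99999922e-01,  2.45955999e-04,  3.09818149e-04,
         6.92775878e-02],
       [-2.26528484e-04, -2.86014881e-01,  9.58225149e-01,
        -1.71178132e+02],
       [ 0.00000000e+00,  0.00000000e+00,  0.00000000e+00,
         1.00000000e+00]])}
```

View pics/top0.png

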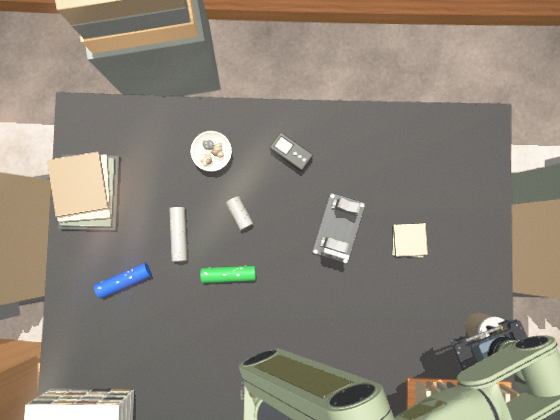

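View pics/side0.png

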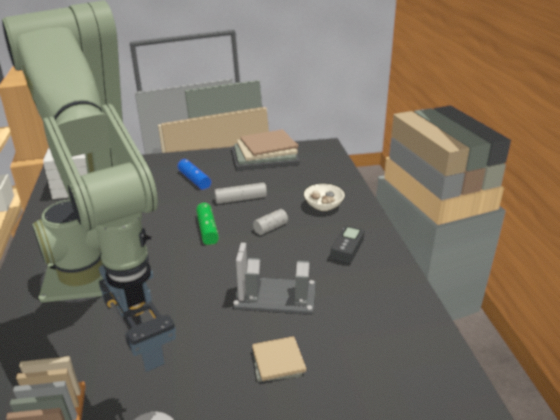

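View pics/wrist0.png

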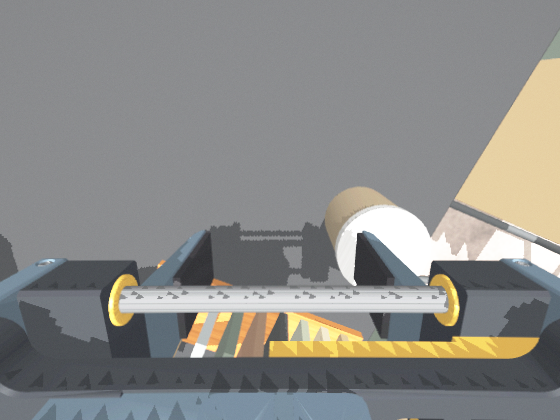

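The top view shows four candidates: long grey at (178,235), short grey at (239,213), blue at (122,281) and green at (228,274). By its description the target is the long grey one at (178,235). I'll check it in a close crop.

Run:
```python
from h import *
a=cv2.imread('pics/top0.png'); 
c=cv2.resize(a[190:280,140:270],None,fx=5,fy=5,interpolation=cv2.INTER_CUBIC);cv2.imwrite('pics/c1.png',c)
c=cv2.resize(a[185:270,300:375],None,fx=7,fy=7,interpolation=cv2.INTER_CUBIC);cv2.imwrite('pics/c2.png',c)
a=cv2.imread('pics/side0.png'); 
c=cv2.resize(a[235:320,225:325],None,fx=7,fy=7,interpolation=cv2.INTER_CUBIC);cv2.imwrite('pics/c3.png',c)
```

```text
(no output)
```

View pics/c1.png

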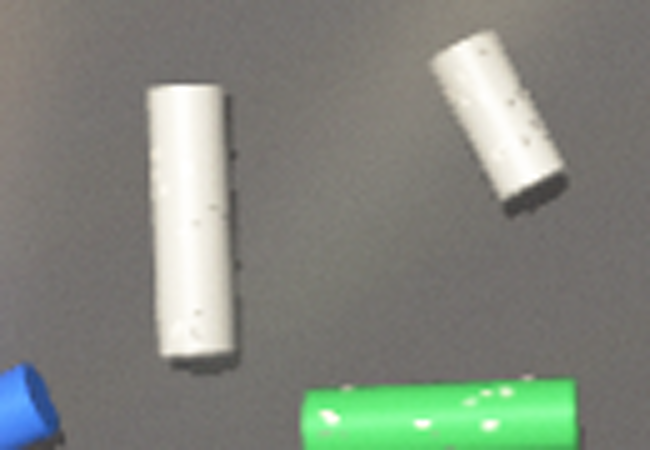

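View pics/c2.png

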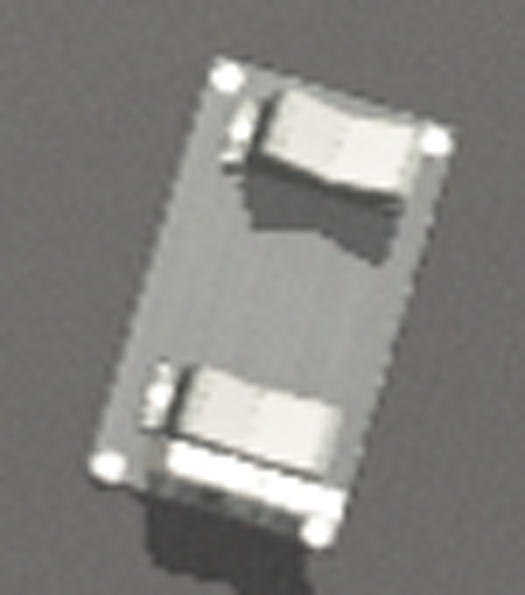

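View pics/c3.png

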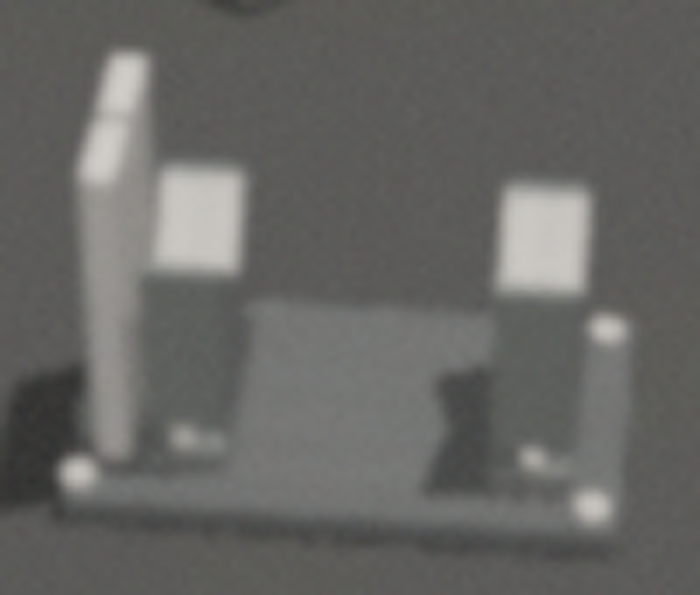

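The target is plain grey, and longer than the other grey core. The end stop is at the stand's near (robot) end. Next I fit the poses.

```bash
cat >> h.py <<'E'
P={n:env.camera_params(n) for n in ("side","top")}
def proj(n,X):
    p=P[n]; r,_=cv2.Rodrigues(p['R'])
    return cv2.projectPoints(np.array(X,float).reshape(-1,1,3),r,p['t'],p['camera_matrix'],p['dist_coeffs'])[0].reshape(-1,2)
def ray(n,uv,z):
    p=P[n];u=cv2.undistortPoints(np.array([[uv]],float),p['camera_matrix'],p['dist_coeffs'])[0,0]
    d=p['R'].T@np.array([u[0],u[1],1]);c=-p['R'].T@p['t'];return c+d*(z-c[2])/d[2]
E
cat > fit.py <<'E'
from h import *
from scipy.optimize import least_squares
S=[((0,-37,142),(105,182)),((-12,-37,142),(80,180)),((0,37,142),(150,57)),
((6,-33,98),(153,270)),((36,-33,98),(240,273)),((36,33,98),(246,165)),
((134,-33,98),(497,291)),((164,-33,98),(585,292)),((134,33,98),(507,184)),((164,33,98),(592,187))]
T=[((0,37,142),(172,440)),((0,-37,142),(346,492)),((164,33,98),(288,90)),((134,33,98),(262,150)),((134,-33,98),(405,197)),((164,-33,98),(420,135)),((6,-33,98),(325,472)),((36,-33,98),(340,408)),((36,33,98),(195,368))]
S=[(a,(225+b[0]/7,235+b[1]/7)) for a,b in S]; T=[(a,(300+b[0]/7,185+b[1]/7)) for a,b in T]
def tw(p,X):
    c,s=np.cos(p[2]),np.sin(p[2]); X=np.array(X,float); return np.c_[p[0]+c*X[:,0]-s*X[:,1],p[1]+s*X[:,0]+c*X[:,1],X[:,2]]
def res(p,w=(1,1)):
    r=[]
    for n,L,k in (("side",S,w[0]),("top",T,w[1])):
        r.append(k*(proj(n,tw(p,[a for a,_ in L]))-np.array([b for _,b in L])))
    return np.concatenate(r)
for w in ((1,1),(1,0),(0,1)):
    s=least_squares(lambda p:res(p,w).ravel(),[500,-140,-.25],loss='soft_l1'); print(w,s.x[:2],np.degrees(s.x[2]),s.cost)
    if w==(1,1): print(res(s.x).round(1).tolist())
E
python3 - <<'E'
exec(open('fit.py').read())
for uv in ((176.8,207.4),(179.6,260.8)):
    print('core z40',ray('top',uv,40), 'z24',ray('top',uv,24))
for e in [(148,87),(220,87),(163,353),(232,351)]:
    print(ray('top',(140+e[0]/5,190+e[1]/5),25))
print(-P['top']['R'].T@P['top']['t'])
E
```

```text
(1, 1) [ 450.16583045 -166.76550836] -15.887283137469574 7.111963712430386
[[1.4, -0.1], [0.2, -0.1], [-0.4, 0.1], [-2.0, 0.4], [-2.6, 0.7], [-0.0, 0.0], [-0.2, 0.4], [-0.7, 0.9], [0.3, -0.6], [-0.2, -0.4], [0.4, -0.1], [-0.4, -0.1], [-1.1, -0.8], [-0.2, -0.1], [0.0, -0.5], [0.7, -0.9], [-0.5, 0.3], [0.2, -0.0], [0.2, -0.7]]
(1, 0) [ 450.93600416 -166.6095917 ] -15.607598041176866 4.671087879084007
(0, 1) [ 449.22863916 -166.81164098] -16.002596835998787 1.6367125213419382
core z40 [577.66903944 331.18676193  40.        ] z24 [578.97984388 334.47147812  24.        ]
core z40 [408.95080498 315.86270979  40.        ] z24 [408.4599239  318.98378555  24.        ]
[578.33669966 357.233515    25.        ]
[579.45919701 311.27239112  25.        ]
[408.65239481 340.97405808  25.        ]
[410.85325852 297.31208978  25.        ]
[ 454.91919827   23.59061941 1538.31461942]
```

```bash
cat > go.py <<'E'
import sys
from h import *
# usage: go.py x y z yaw  -> shares
s=env.state(); t=np.array([float(v) for v in sys.argv[1:4]]); yaw=float(sys.argv[4])
from scipy.spatial.transform import Rotation as Ro
R=Ro.from_euler('xyz',s['ee_rot'],degrees=True).as_matrix()
d=R.T@(t-s['ee_pos']); dy=(yaw-s['ee_rot'][2]+180)%360-180
print('t',round(s['time_s'],2),'pos',s['ee_pos'].round(1),'rot',s['ee_rot'].round(2),'w',round(s['gripper_width'],1),'F',s['force'].round(1))
print('shares',(d/500).round(4).tolist(),'turn',round(-dy/45,4),'dist',np.linalg.norm(d).round(1),'rows',np.linalg.norm(d)/41.7)
E
python3 go.py 520 -190 300 -15.9
```

```text
t 0.15 pos [ 222.1 -530.   213.3] rot [-179.92   -0.     22.73] w 91.0 F [ 0.5  0.1 -0. ]
shares [0.8123, -0.3971, -0.1728] turn 0.8585 dist 460.3 rows 11.037926105068914
```

Call:
{"fn": "arm_command", "kwargs": {
  "targets": [
    [0, 0.812, -0.397, -0.173, 0.858],
    [0, 0.812, -0.397, -0.173, 0.858],
    [0, 0.812, -0.397, -0.173, 0.858],
    [0, 0.812, -0.397, -0.173, 0.858],
    [0, 0.812, -0.397, -0.173, 0.858],
    [0, 0.812, -0.397, -0.173, 0.858],
    [0, 0.812, -0.397, -0.173, 0.858],
    [0, 0.812, -0.397, -0.173, 0.858]
  ],
  "squeeze": 20
}}

```text
time_s: 0.82
ee_pos: [429.7, -292.6, 274.0]
ee_rot: [-179.9, 0.1, -15.9]
force: [0.6, -0.9, -0.2]
gripper_width: 91.2
```

```bash
python3 go.py 520 -190 300 -15.9
```

```text
t 0.82 pos [ 429.7 -292.6  274. ] rot [-1.7994e+02  6.0000e-02 -1.5900e+01] w 91.2 F [ 0.6 -0.9 -0.2]
shares [0.1174, -0.247, -0.0519] turn -0.0001 dist 139.2 rows 3.337327545185865
```

Call:
{"fn": "arm_command", "kwargs": {
  "targets": [
    [0, 0.117, -0.247, -0.052, 0],
    [0, 0.117, -0.247, -0.052, 0],
    [0, 0.117, -0.247, -0.052, 0],
    [0, 0.117, -0.247, -0.052, 0],
    [0, 0.117, -0.247, -0.052, 0]
  ]
}}

```text
time_s: 1.23
ee_pos: [522.2, -187.0, 300.3]
ee_rot: [-179.9, -0.0, -15.6]
force: [0.2, -0.3, -0.4]
gripper_width: 91.2
```

```bash
cat >> h.py <<'E'
from scipy.spatial.transform import Rotation as Ro
W=env.camera_params('wrist')
def wpose(s):
    T=np.eye(4);T[:3,:3]=Ro.from_euler('xyz',s['ee_rot'],degrees=True).as_matrix();T[:3,3]=s['ee_pos']
    C=T@W['hand_eye']; return C   # camera to world
def wgrab(f):
    s=env.state(); im=grab('wrist',f); C=wpose(s); np.save('pics/'+f+'.npy',C); return im,s
def wproj(C,X):
    M=np.linalg.inv(C); r,_=cv2.Rodrigues(M[:3,:3])
    return cv2.projectPoints(np.array(X,float).reshape(-1,1,3),r,M[:3,3],W['camera_matrix'],W['dist_coeffs'])[0].reshape(-1,2)
def wray(C,uv,z):
    u=cv2.undistortPoints(np.array([[uv]],float),W['camera_matrix'],W['dist_coeffs'])[0,0]
    d=C[:3,:3]@np.array([u[0],u[1],1]);c=C[:3,3];return c+d*(z-c[2])/d[2]
E
python3 - <<'E'
from h import *
im,s=wgrab('w1.png'); print(s['ee_pos'],s['ee_rot'])
E
```

```text
[ 522.21107581 -187.02729412  300.27958656] [-1.79867534e+02 -1.40261463e-02 -1.56211926e+01]
```

View pics/w1.png

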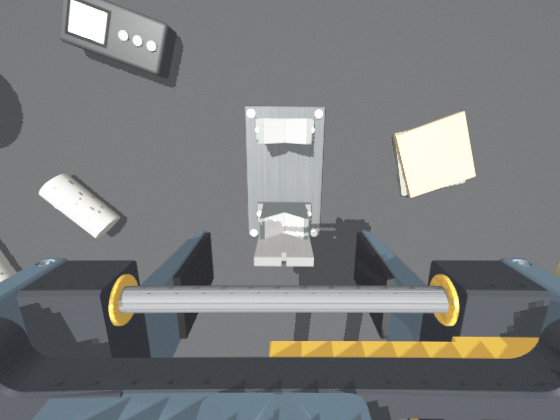

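Run:
```python
import cv2
a=cv2.imread('pics/w1.png'); cv2.imwrite('pics/c4.png',cv2.resize(a[100:275,235:335],None,fx=5,fy=5,interpolation=cv2.INTER_CUBIC)[:,:][:600])
cv2.imwrite('pics/c5.png',cv2.resize(a[185:275,235:335],None,fx=6,fy=6,interpolation=cv2.INTER_CUBIC))
```

```text
(no output)
```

View pics/c4.png

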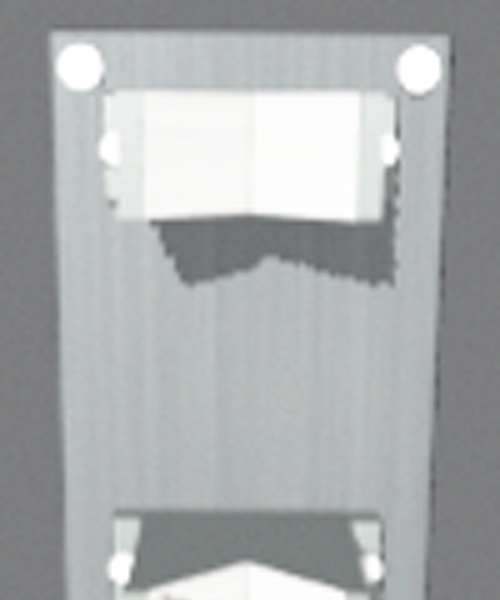

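View pics/c5.png

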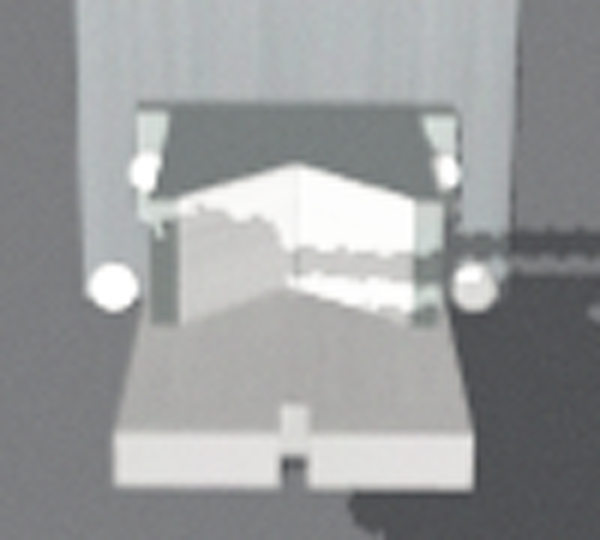

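```bash
cat > fit2.py <<'E'
from h import *
from scipy.optimize import least_squares
A=[((0,37,142),(115,433)),((0,-37,142),(473,433)),((-12,37,142),(113,489)),((-12,-37,142),(474,490)),((36,0,71.1),(296,165)),((36,26.9,98),(180,200)),((36,-26.9,98),(414,200)),((36,33,98),(151,202)),((36,-33,98),(443,200))]
B=[((164,0,71.1),(250,90)),((134,0,71.1),(249,212)),((164,26.9,98),(143,92)),((134,26.9,98),(145,219)),((164,-26.9,98),(358,92)),((134,-26.9,98),(362,221))]
L=[(a,(235+b[0]/6-.4,185+b[1]/6-.4)) for a,b in A]+[(a,(235+b[0]/5-.4,100+b[1]/5-.4)) for a,b in B]
C=np.load('pics/w1.png.npy')
def tw(p,X):
    c,s=np.cos(p[2]),np.sin(p[2]); X=np.array(X,float); return np.c_[p[0]+c*X[:,0]-s*X[:,1],p[1]+s*X[:,0]+c*X[:,1],X[:,2]]
f=lambda p:(wproj(C,tw(p,[a for a,_ in L]))-np.array([b for _,b in L]))
s=least_squares(lambda p:f(p).ravel(),[450,-167,-.27],loss='soft_l1'); print(s.x[:2],np.degrees(s.x[2]),s.cost);print(f(s.x).round(1).tolist())
E
python3 fit2.py
```

```text
[ 449.21068029 -165.88006976] -16.02599557791598 2.2407806981678693
[[0.1, -0.2], [0.3, 0.3], [0.6, -0.7], [-0.2, -0.4], [0.1, 0.1], [-0.6, -0.1], [0.4, 0.2], [-0.3, -0.4], [0.1, 0.3], [0.2, 0.9], [0.2, 0.1], [-0.4, -0.0], [-0.5, -0.1], [0.8, 0.3], [-0.8, -0.2]]
```

The wrist fit agrees with the side and top fits to about 1 mm: stand at (449.2, -165.9), yaw -16.0. On to the core.

```bash
python3 go.py 480 325 220 5.2
```

```text
t 1.28 pos [ 520.6 -188.7  299.8] rot [-1.7996e+02  9.0000e-02 -1.5710e+01] w 91.1 F [-1.4  0.2 -0.5]
shares [-0.3561, -0.9669, 0.1609] turn -0.4647 dist 521.4 rows 12.504564191015387
```

Call:
{"fn": "arm_command", "kwargs": {
  "targets": [
    [0, -0.356, -0.967, 0.16, -0.465],
    [0, -0.356, -0.967, 0.16, -0.465],
    [0, -0.356, -0.967, 0.16, -0.465],
    [0, -0.356, -0.967, 0.16, -0.465],
    [0, -0.356, -0.967, 0.16, -0.465],
    [0, -0.356, -0.967, 0.16, -0.465],
    [0, -0.356, -0.967, 0.16, -0.465],
    [0, -0.356, -0.967, 0.16, -0.465]
  ]
}}

```text
time_s: 1.95
ee_pos: [493.5, 138.5, 248.7]
ee_rot: [-180.0, 0.1, 5.1]
force: [-0.2, -0.1, 0.2]
gripper_width: 91.1
```

```bash
python3 go.py 480 325 220 5.2
```

```text
t 1.95 pos [493.5 138.5 248.7] rot [-1.7998e+02  1.0000e-01  5.0900e+00] w 91.1 F [-0.2 -0.1  0.2]
shares [0.0063, -0.3739, 0.0575] turn -0.0025 dist 189.2 rows 4.536425955937579
```

Call:
{"fn": "arm_command", "kwargs": {
  "targets": [
    [0, 0.006, -0.374, 0.057, 0],
    [0, 0.006, -0.374, 0.057, 0],
    [0, 0.006, -0.374, 0.057, 0],
    [0, 0.006, -0.374, 0.057, 0],
    [0, 0.006, -0.374, 0.057, 0],
    [0, 0.006, -0.374, 0.057, 0]
  ]
}}

```text
time_s: 2.45
ee_pos: [479.0, 327.3, 218.3]
ee_rot: [-180.0, 0.2, 5.3]
force: [1.3, -0.4, 0.4]
gripper_width: 91.2
```

Run:
```python
from h import *
im,s=wgrab('w2.png'); print(s['ee_pos'],s['ee_rot'])
```

```text
[479.04662371 327.34379316 218.31966198] [-179.99080865    0.24877009    5.25170469]
```

View pics/w2.png

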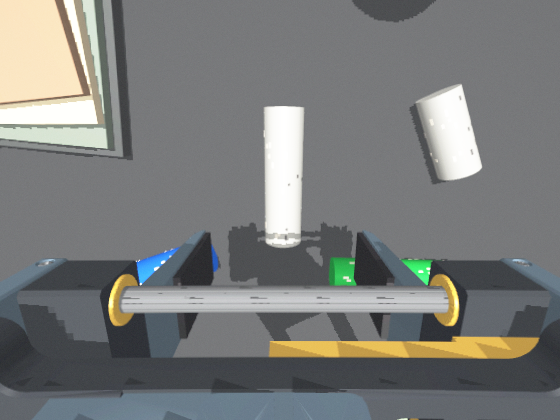

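Run:
```python
from h import *
C=np.load('pics/w2.png.npy')
print(C[:3,3])
for uv in [(264,107),(303.5,107),(264.5,240),(301,240)]: print(uv,wray(C,uv,22).round(1))
print('far top',wray(C,(284,107),45).round(1),'near bottom',wray(C,(283,245.5),3).round(1),'near top', wray(C,(283,237),44).round(1))
print('blue',wray(C,(217,256),24).round(1),'green',wray(C,(331,260),24).round(1))
```

```text
[562.28790362 335.37165173 389.14276885]
(264, 107) [576.3 359.7  22. ]
(303.5, 107) [580.6 313.1  22. ]
(264.5, 240) [406.8 346.7  22. ]
(301, 240) [411.4 297.4  22. ]
far top [577.5 336.   45. ] near bottom [392.7 320.2   3. ] near top [422.4 322.9  44. ]
blue [378.2 409.7  24. ] green [386.5 253.3  24. ]
```

```bash
python3 go.py 493.5 328 7 4.9
```

```text
t 2.5 pos [479.4 325.1 218.9] rot [179.91   0.22   5.19] w 91.3 F [ 0.1 -0.4 -0.4]
shares [0.0302, -0.0039, 0.4236] turn 0.0065 dist 212.4 rows 5.092718582832476
```

Call:
{"fn": "arm_command", "kwargs": {
  "targets": [
    [0, 0.03, -0.004, 0.1, 0.006],
    [0, 0.03, -0.004, 0.18, 0.006],
    [0, 0.03, -0.004, 0.26, 0.006],
    [0, 0.03, -0.004, 0.33, 0.006],
    [0, 0.03, -0.004, 0.38, 0.006],
    [0, 0.03, -0.004, 0.41, 0.006],
    [0, 0.03, -0.004, 0.424, 0.006],
    [0, 0.03, -0.004, 0.424, 0.006]
  ]
}}

```text
time_s: 3.17
ee_pos: [493.0, 325.5, 5.5]
ee_rot: [179.8, 0.4, 4.8]
force: [0.2, -0.4, -0.4]
gripper_width: 91.2
```

```bash
python3 go.py 493.5 328 7 4.9;python3 - <<'E'
from h import *
im,s=wgrab('w3.png')
E
```

```text
t 3.17 pos [493.  325.5   5.5] rot [179.79   0.4    4.81] w 91.2 F [ 0.2 -0.4 -0.4]
shares [0.0014, -0.0049, -0.003] turn -0.0021 dist 3.0 rows 0.07103985856437102
```

View pics/w3.png

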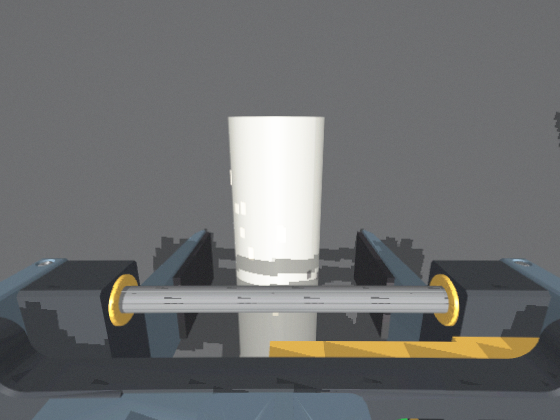

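Call:
{"fn": "arm_command", "kwargs": {
  "targets": [
    [0, 0, -0.005, -0.003, 0],
    [0, 0, -0.005, -0.003, 0],
    [1, 0, -0.005, -0.003, 0],
    [1, 0, -0.005, -0.003, 0],
    [1, 0, -0.005, -0.003, 0],
    [1, 0, -0.005, -0.003, 0],
    [1, 0, -0.005, -0.003, 0],
    [1, 0, -0.005, -0.003, 0]
  ],
  "squeeze": 25
}}

```text
time_s: 3.88
ee_pos: [493.6, 329.1, 8.5]
ee_rot: [179.9, 0.2, 4.8]
force: [0.1, -0.6, 0.8]
gripper_width: 54.2
```

Call:
{"fn": "arm_command", "kwargs": {
  "targets": [
    [1, 0, 0, 0, 0],
    [1, 0, 0, 0, 0],
    [1, 0, 0, 0, 0],
    [1, 0, 0, -0.02, 0],
    [1, 0, 0, -0.04, 0]
  ]
}}

```text
time_s: 4.3
ee_pos: [492.3, 328.1, 27.5]
ee_rot: [179.7, 0.5, 4.8]
force: [0.1, -0.9, -6.6]
gripper_width: 47.9
```

```bash
python3 go.py 480 250 220 -8
```

```text
t 4.3 pos [492.3 328.1  27.5] rot [179.74   0.47   4.84] w 47.9 F [ 0.1 -0.9 -6.6]
shares [-0.0408, 0.1554, -0.384] turn 0.2854 dist 208.1 rows 4.990467565872521
```

Call:
{"fn": "arm_command", "kwargs": {
  "targets": [
    [1, 0, 0, -0.08, 0],
    [1, 0, 0, -0.16, 0],
    [1, 0, 0, -0.24, 0],
    [1, 0, 0.04, -0.31, 0.1],
    [1, -0.01, 0.11, -0.36, 0.2],
    [1, -0.02, 0.19, -0.385, 0.285],
    [1, -0.03, 0.27, -0.39, 0.285],
    [1, -0.04, 0.35, -0.39, 0.285]
  ]
}}

```text
time_s: 4.97
ee_pos: [488.4, 151.5, 225.4]
ee_rot: [179.7, 0.2, -7.9]
force: [1.4, -1.1, -6.8]
gripper_width: 47.9
```

```bash
python3 go.py 545.3 -193.5 220 -16
```

```text
t 4.97 pos [488.4 151.5 225.4] rot [179.69   0.25  -7.92] w 47.9 F [ 1.4 -1.1 -6.8]
shares [0.2079, 0.6677, 0.0136] turn 0.1796 dist 349.7 rows 8.38681561379249
```

Call:
{"fn": "arm_command", "kwargs": {
  "targets": [
    [1, 0.025, 0.08, 0.0, 0.05],
    [1, 0.05, 0.16, 0.0, 0.1],
    [1, 0.075, 0.24, 0.0, 0.18],
    [1, 0.1, 0.32, 0.0, 0.18],
    [1, 0.125, 0.4, 0.0, 0.18],
    [1, 0.15, 0.48, 0.0, 0.18],
    [1, 0.175, 0.56, 0.0, 0.18],
    [1, 0.195, 0.62, 0.0, 0.18]
  ]
}}

```text
time_s: 5.63
ee_pos: [541.4, -171.9, 226.8]
ee_rot: [179.6, 0.2, -16.1]
force: [0.4, 0.3, -6.9]
gripper_width: 47.1
```

```bash
python3 go.py 545.3 -193.5 160 -16
```

```text
t 5.63 pos [ 541.4 -171.9  226.8] rot [179.6    0.23 -16.09] w 47.1 F [ 0.4  0.3 -6.9]
shares [0.0201, 0.0384, 0.1338] turn -0.0019 dist 70.3 rows 1.6866562914756646
```

Call:
{"fn": "arm_command", "kwargs": {
  "targets": [
    [1, 0.01, 0.02, 0.0, 0],
    [1, 0.02, 0.038, 0.03, 0],
    [1, 0.02, 0.038, 0.08, 0],
    [1, 0.02, 0.038, 0.12, 0],
    [1, 0.02, 0.038, 0.134, 0],
    [1, 0.02, 0.038, 0.134, 0]
  ]
}}

```text
time_s: 6.13
ee_pos: [543.4, -192.4, 157.8]
ee_rot: [179.6, 0.6, -16.1]
force: [0.4, 0.1, -6.2]
gripper_width: 47.9
```

```bash
python3 go.py 545.3 -193.5 92 -16;python3 - <<'E'
from h import *
im,s=wgrab('w4.png'); grab('side','s4.png');grab('top','t4.png')
a=cv2.imread('pics/s4.png'); cv2.imwrite('pics/s4c.png',cv2.resize(a[180:320,190:350],None,fx=4,fy=4,interpolation=cv2.INTER_CUBIC))
E
```

```text
t 6.13 pos [ 543.4 -192.4  157.8] rot [179.63   0.58 -16.08] w 47.9 F [ 0.4  0.1 -6.2]
shares [0.0056, 0.0001, 0.1316] turn -0.0019 dist 65.8 rows 1.578799809453387
```

View pics/w4.png

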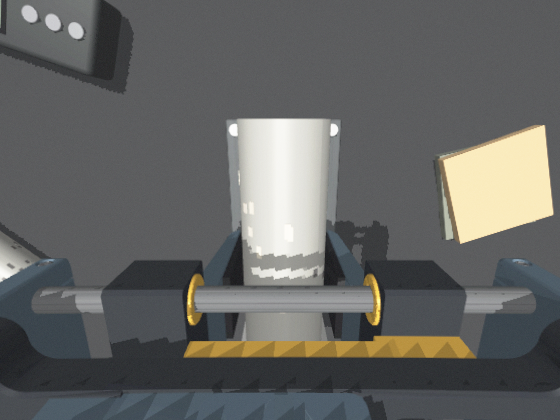

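View pics/s4c.png

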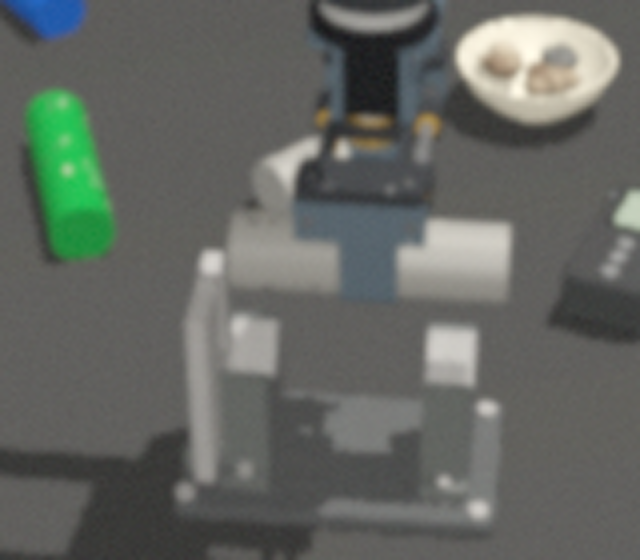

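View pics/t4.png

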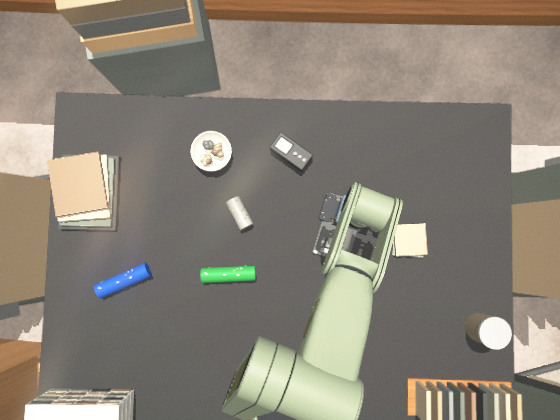

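Run:
```python
from h import *
s=env.state();p=s['ee_pos'];a=np.radians(-16.1);u=np.array([np.cos(a),np.sin(a),0]);v=np.array([-np.sin(a),np.cos(a),0])
c=p+[0,0,13.5]
for k in (-85,85):
    th=np.radians(np.arange(0,360,5)); ring=[c+k*u+24*(np.cos(t)*v+np.sin(t)*np.array([0,0,1])) for t in th]
    q=(proj('side',ring)-[190,180])*4; print(k,'side crop x',q[:,0].min(),q[:,0].max(),'y',q[:,1].min(),q[:,1].max())
    q=wproj(np.load('pics/w4.png.npy'),ring); print('wrist',q[:,0].min(),q[:,0].max(),q[:,1].min(),q[:,1].max())
```

```text
-85 side crop x 230.32889931370823 242.32783439362424 y 206.41109629473965 283.81734705904455
wrist 248.47354533220974 321.13828771196285 353.0739415564051 416.22248193640644
85 side crop x 508.88817900744857 513.1452811494164 y 221.01413888918978 299.34922983050546
wrist 236.62295218872148 334.5782347801016 110.29222877239147 112.80343550877609
```

Call:
{"fn": "arm_command", "kwargs": {
  "targets": [
    [1, 0.005, 0, 0.03, 0],
    [1, 0.005, 0, 0.06, 0],
    [1, 0.005, 0, 0.09, 0],
    [1, 0.005, 0, 0.11, 0],
    [1, 0.005, 0, 0.12, 0],
    [1, 0.005, 0, 0.123, 0],
    [1, 0.005, 0, 0.123, 0]
  ]
}}

```text
time_s: 6.87
ee_pos: [549.0, -194.5, 100.5]
ee_rot: [179.6, 0.0, -16.1]
force: [0.3, -0.0, -6.0]
gripper_width: 47.6
```

```bash
python3 go.py 545.3 -193.5 92 -16
```

```text
t 6.87 pos [ 549.  -194.5  100.5] rot [ 1.7958e+02  1.0000e-02 -1.6050e+01] w 47.6 F [ 0.3 -0.  -6. ]
shares [-0.0076, -0.0, 0.017] turn -0.0012 dist 9.3 rows 0.22362161935188718
```

Call:
{"fn": "arm_command", "kwargs": {
  "targets": [
    [1, -0.003, 0, 0.004, 0],
    [1, -0.003, 0, 0.008, 0],
    [1, -0.003, 0, 0.01, 0],
    [1, -0.003, 0, 0.01, 0]
  ]
}}

```text
time_s: 7.2
ee_pos: [547.5, -194.1, 95.6]
ee_rot: [179.6, 0.0, -16.1]
force: [0.3, -0.5, -6.9]
gripper_width: 47.5
```

Call:
{"fn": "arm_command", "kwargs": {
  "targets": [
    [1, 0, 0, 0.002, 0],
    [1, 0, 0, 0.003, 0],
    [1, 0, 0, 0.003, 0]
  ]
}}

```text
time_s: 7.45
ee_pos: [547.5, -194.1, 94.1]
ee_rot: [179.6, 0.0, -16.1]
force: [-0.2, -0.6, -6.7]
gripper_width: 47.7
```

Call:
{"fn": "arm_command", "kwargs": {
  "targets": [
    [1, 0, 0, 0.002, 0],
    [1, 0, 0, 0.003, 0],
    [1, 0, 0, 0.003, 0]
  ]
}}

```text
time_s: 7.7
ee_pos: [547.5, -194.3, 92.7]
ee_rot: [179.6, 0.0, -16.0]
force: [0.0, -1.1, -4.9]
gripper_width: 47.7
```

Run:
```python
from h import *
grab('side','s5.png'); a=cv2.imread('pics/s5.png'); cv2.imwrite('pics/s5c.png',cv2.resize(a[210:320,210:340],None,fx=6,fy=5.4,interpolation=cv2.INTER_CUBIC)); wgrab('w5.png')
```

```text
(no output)
```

View pics/s5c.png

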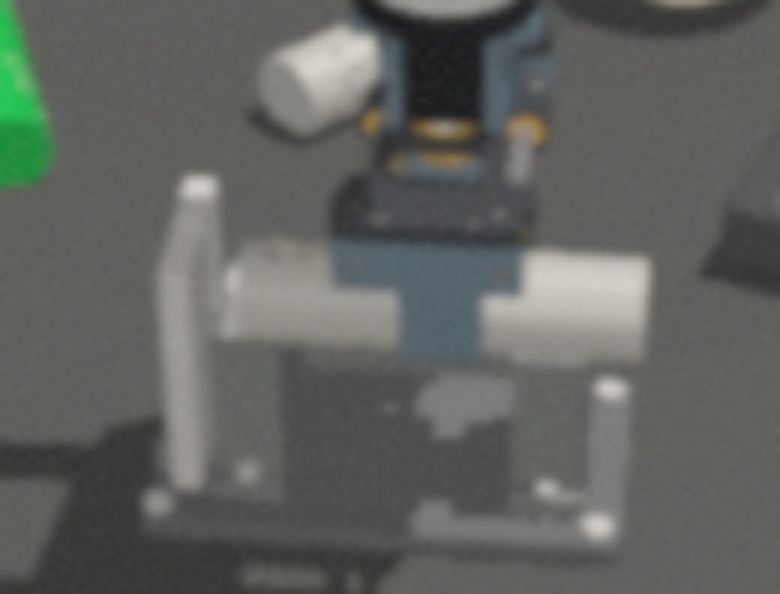

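View pics/w5.png

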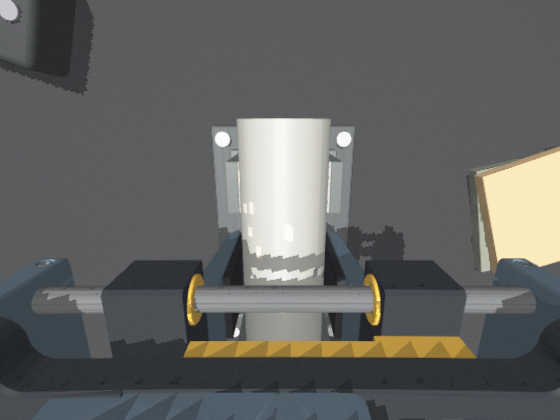

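```bash
cat >> h.py <<'E'
SO=np.array([449.2,-165.9,0]);SA=np.radians(-16.0);SU=np.array([np.cos(SA),np.sin(SA),0]);SV=np.array([-np.sin(SA),np.cos(SA),0])
def st(x,y,z): return SO+x*SU+y*SV+np.array([0,0,z])
def tost(p): d=np.array(p)-SO; return np.array([d@SU,d@SV,d[2]])
def ring(x,z=105,r=24,y=0): return [st(x,y+r*np.cos(t),z+r*np.sin(t)) for t in np.radians(np.arange(0,360,5))]
E
python3 - <<'E'
from h import *
print(tost(env.state()['ee_pos']), env.state()['force'])
for x in (8,12,16,20,180,184,188):
    q=(proj('side',ring(x,107))-[210,210])*[6,5.4]; print(x,q.min(0).round(),q.max(0).round())
q=(proj('side',[st(0,-37,142),st(0,37,142),st(0,-37,13),st(-12,-37,142)])-[210,210])*[6,5.4];print(q.round())
C=np.load('pics/w5.png.npy')
for x in (180,184,188): q=wproj(C,ring(x,107));print(x,q.min(0).round(),q.max(0).round())
E
```

```text
[102.29928476  -0.16821169  92.69216485] [-0.25401893 -1.38752828 -5.21569135]
8 [213. 235.] [231. 337.]
12 [223. 235.] [240. 337.]
16 [232. 236.] [249. 338.]
20 [242. 236.] [259. 338.]
180 [624. 255.] [631. 358.]
184 [634. 256.] [640. 359.]
188 [644. 256.] [650. 359.]
[[186. 274.]
 [214. 179.]
 [200. 487.]
 [157. 272.]]
180 [238. 131.] [332. 134.]
184 [238. 124.] [332. 125.]
188 [237. 115.] [332. 117.]
```

Call:
{"fn": "arm_command", "kwargs": {
  "targets": [
    [1, 0, 0, 0.002, 0],
    [1, 0, 0, 0.003, 0],
    [1, 0, 0, 0.003, 0]
  ]
}}

```text
time_s: 8.05
ee_pos: [547.6, -194.7, 92.1]
ee_rot: [179.5, -0.0, -16.0]
force: [-2.8, -0.9, 2.2]
gripper_width: 47.6
```

Call:
{"fn": "arm_command", "kwargs": {
  "targets": [
    [1, 0, 0, 0.002, 0],
    [1, 0, 0, 0.002, 0],
    [1, 0, 0, 0.002, 0]
  ]
}}

```text
time_s: 8.3
ee_pos: [547.6, -194.7, 92.1]
ee_rot: [179.5, -0.1, -16.0]
force: [-4.4, 0.2, 7.0]
gripper_width: 47.9
```

Call:
{"fn": "arm_command", "kwargs": {
  "targets": [
    [0.4, 0, 0, -0.002, 0],
    [0.4, 0, 0, -0.002, 0],
    [0.2, 0, 0, -0.002, 0],
    [0.0, 0, 0, -0.002, 0],
    [0, 0, 0, -0.002, 0],
    [0, 0, 0, -0.002, 0],
    [0, 0, 0, -0.002, 0]
  ]
}}

```text
time_s: 8.88
ee_pos: [547.6, -194.6, 93.0]
ee_rot: [179.5, -0.1, -16.0]
force: [0.0, 0.8, -0.5]
gripper_width: 84.8
```

Run:
```python
from h import *
s=env.state();print(tost(s['ee_pos']),s['ee_rot'],s['force'],s['gripper_width'])
grab('side','s6.png'); a=cv2.imread('pics/s6.png'); cv2.imwrite('pics/s6c.png',cv2.resize(a[210:320,210:340],None,fx=6,fy=5.4,interpolation=cv2.INTER_CUBIC)); wgrab('w6.png')
```

```text
[102.54370691  -0.49236905  92.96253615] [ 1.79537262e+02 -7.64669307e-02 -1.60391708e+01] [ 0.02061811  0.83167999 -0.53416832] 84.79540657445301
```

View pics/s6c.png

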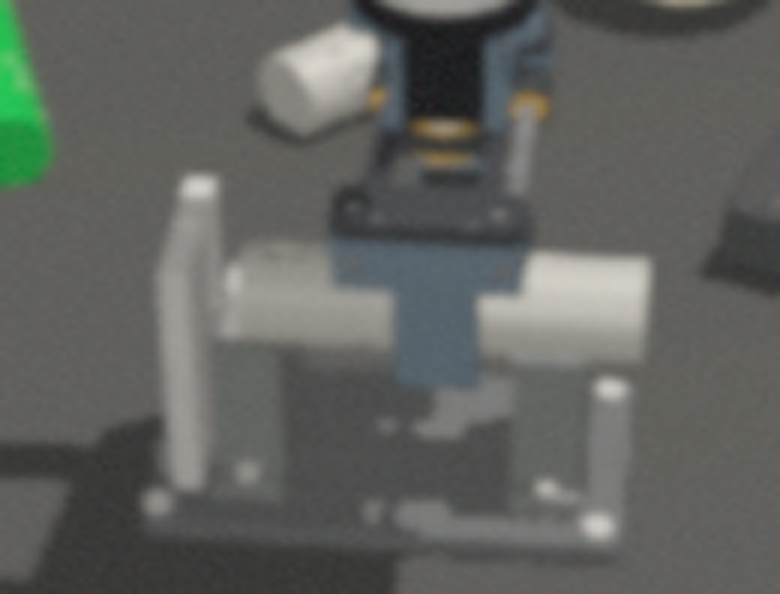

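View pics/w6.png

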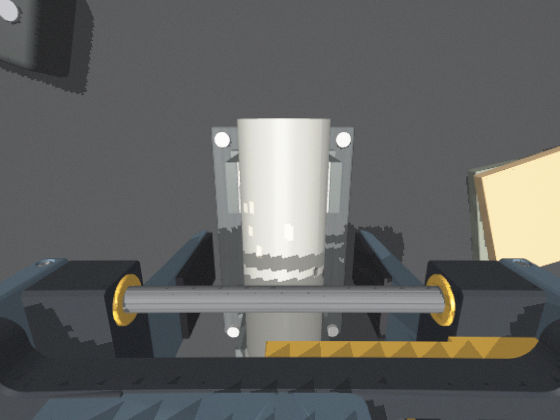

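Call:
{"fn": "arm_command", "kwargs": {
  "targets": [
    [0, 0, 0, 0.02, 0],
    [0, 0, -0.01, 0.044, 0],
    [0, 0, -0.025, 0.044, 0],
    [0, 0, -0.037, 0.044, 0],
    [0, 0, -0.037, 0.044, 0]
  ],
  "squeeze": 40
}}

```text
time_s: 9.4
ee_pos: [553.1, -175.9, 70.8]
ee_rot: [179.6, -0.1, -16.0]
force: [-0.2, 0.1, -0.1]
gripper_width: 91.3
```

```bash
cat > ss.py <<'E'
from h import *
s=env.state();f=s['force'];print('t',round(s['time_s'],2),'stand',tost(s['ee_pos']).round(2),'rot',s['ee_rot'].round(2),'F stand',np.array([f@SU,f@SV,f[2]]).round(1),'w',round(s['gripper_width'],1))
E
python3 ss.py
```

```text
t 9.4 stand [102.67  19.02  70.84] rot [ 1.7956e+02 -8.0000e-02 -1.5970e+01] F stand [-0.2  0.1 -0.1] w 91.3
```

Now feel for contact (expected near y≈21.6).

Call:
{"fn": "arm_command", "kwargs": {
  "targets": [
    [0, 0, -0.003, 0, 0],
    [0, 0, -0.005, 0, 0],
    [0, 0, -0.005, 0, 0]
  ]
}}

```text
time_s: 9.65
ee_pos: [554.1, -174.2, 71.2]
ee_rot: [179.5, -0.1, -15.9]
force: [0.1, -3.2, 0.5]
gripper_width: 90.9
```

```bash
python3 ss.py
```

```text
t 9.65 stand [103.12  20.89  71.22] rot [ 1.7948e+02 -1.4000e-01 -1.5940e+01] F stand [ 0.9 -3.1  0.5] w 90.9
```

Call:
{"fn": "arm_command", "kwargs": {
  "targets": [
    [0, 0, -0.003, 0, 0],
    [0, 0, -0.003, -0.004, 0],
    [0, 0, -0.003, -0.01, 0],
    [0, 0, -0.003, -0.016, 0],
    [0, 0, -0.003, -0.02, 0],
    [0, 0, -0.003, -0.02, 0]
  ]
}}

```text
time_s: 10.15
ee_pos: [554.5, -172.8, 81.7]
ee_rot: [179.5, -0.2, -15.9]
force: [-1.8, -3.4, -2.2]
gripper_width: 90.8
```

```bash
python3 ss.py
python3 - <<'E'
from h import *
wgrab('w7.png')
E
```

```text
t 10.15 stand [103.08  22.42  81.68] rot [ 1.7947e+02 -1.6000e-01 -1.5940e+01] F stand [-0.8 -3.7 -2.2] w 90.8
```

View pics/w7.png

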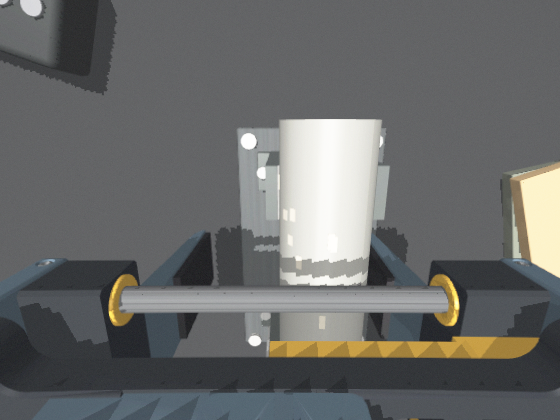

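```bash
cat >> h.py <<'E'
def cyl(C,uv,z=105,y=0,r=24):
    # intersect pixel ray with seated core: returns stand x, angle deg from up towards +y
    u=cv2.undistortPoints(np.array([[uv]],float),W['camera_matrix'],W['dist_coeffs'])[0,0]
    d=C[:3,:3]@np.array([u[0],u[1],1]);c=C[:3,3]-SO
    cx=np.array([c@SU,c@SV,c[2]]);dx=np.array([d@SU,d@SV,d[2]])
    a=dx[1]**2+dx[2]**2;b=2*(dx[1]*(cx[1]-y)+dx[2]*(cx[2]-z));e=(cx[1]-y)**2+(cx[2]-z)**2-r*r
    D=b*b-4*a*e
    if D<0: return None
    t=(-b-np.sqrt(D))/2/a;p=cx+t*dx
    return p[0].round(1),np.degrees(np.arctan2(p[1]-y,p[2]-z)).round(1)
E
python3 - <<'E'
from h import *
A=np.load('pics/w6.png.npy');B=np.load('pics/w7.png.npy')
a=cv2.imread('pics/w6.png');b=cv2.imread('pics/w7.png')
cv2.imwrite('pics/c67.png',np.hstack([cv2.resize(a[180:290,225:345],None,fx=3.3,fy=4),cv2.resize(b[180:290,265:385],None,fx=3.3,fy=4)]))
for uv in [(287,232),(248,208),(250,233),(258,252),(321,270)]: print('6',uv,cyl(A,uv))
for uv in [(332,243),(292,214),(285,214),(290,240),(298,262)]: print('7',uv,cyl(B,uv))
E
```

```text
6 (287, 232) (np.float64(133.4), np.float64(-2.7))
6 (248, 208) (np.float64(143.2), np.float64(51.4))
6 (250, 233) (np.float64(129.8), np.float64(48.9))
6 (258, 252) (np.float64(120.7), np.float64(35.2))
6 (321, 270) (np.float64(106.4), np.float64(-58.3))
7 (332, 243) (np.float64(132.8), np.float64(3.5))
7 (292, 214) (np.float64(143.6), np.float64(54.5))
7 (285, 214) (np.float64(141.6), np.float64(71.9))
7 (290, 240) (np.float64(129.7), np.float64(58.0))
7 (298, 262) (np.float64(120.0), np.float64(43.4))
```

View pics/c67.png

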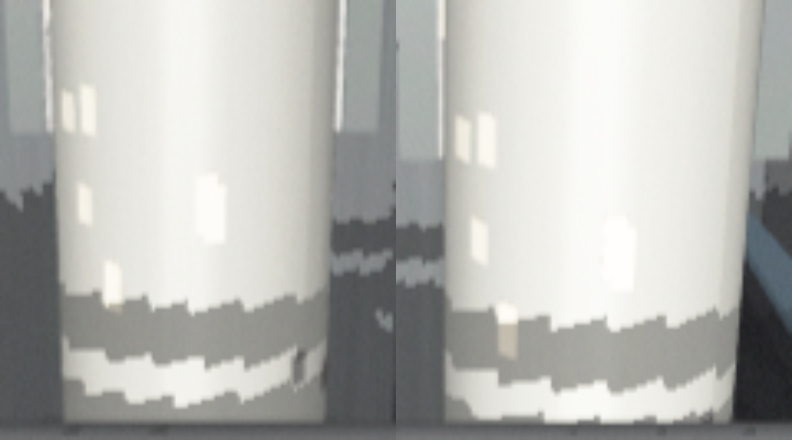

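Call:
{"fn": "arm_command", "kwargs": {
  "targets": [
    [0, 0, -0.003, -0.008, 0],
    [0, 0, -0.003, -0.016, 0],
    [0, 0, -0.003, -0.024, 0],
    [0, 0, -0.003, -0.032, 0],
    [0, 0, -0.003, -0.036, 0],
    [0, 0, -0.003, -0.036, 0]
  ]
}}

```text
time_s: 10.7
ee_pos: [555.1, -171.4, 100.2]
ee_rot: [179.4, -0.2, -15.9]
force: [-0.4, -3.1, -1.3]
gripper_width: 91.2
```

```bash
python3 ss.py
python3 - <<'E'
from h import *
wgrab('w8.png')
grab('side','s8.png'); a=cv2.imread('pics/s8.png'); cv2.imwrite('pics/s8c.png',cv2.resize(a[210:320,210:340],None,fx=6,fy=5.4,interpolation=cv2.INTER_CUBIC))
E
```

```text
t 10.7 stand [103.35  23.92 100.18] rot [179.44  -0.22 -15.92] F stand [ 0.5 -3.1 -1.3] w 91.2
```

View pics/w8.png

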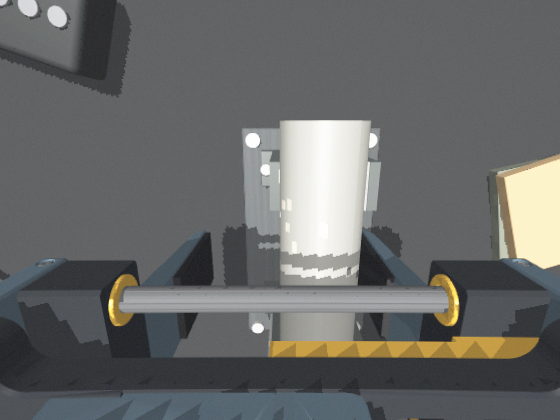

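View pics/s8c.png

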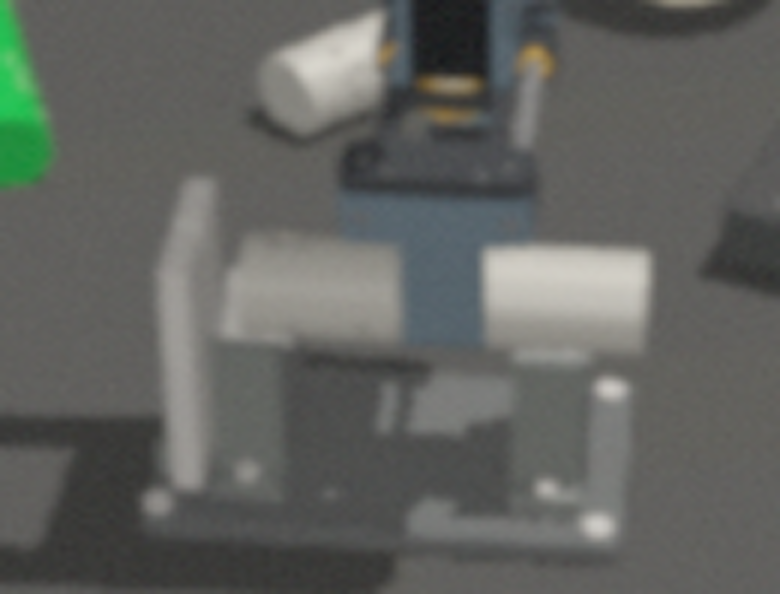

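Run:
```python
from h import *
B=np.load('pics/w8.png.npy')
b=cv2.imread('pics/w8.png')
cv2.imwrite('pics/c8.png',cv2.resize(b[180:290,265:385],None,fx=5,fy=5))
for uv in [(324,231),(290,205),(284,204),(288,227),(297,247)]: print('8',uv,cyl(B,uv,107.5,2.5))
print(tost(B[:3,3]))
```

```text
8 (324, 231) (np.float64(132.8), np.float64(4.4))
8 (290, 205) (np.float64(144.1), np.float64(52.6))
8 (284, 204) (np.float64(143.2), np.float64(67.5))
8 (288, 227) (np.float64(131.2), np.float64(56.5))
8 (297, 247) (np.float64(121.7), np.float64(39.4))
[185.32748647  26.60402226 271.6645022 ]
```

View pics/c8.png

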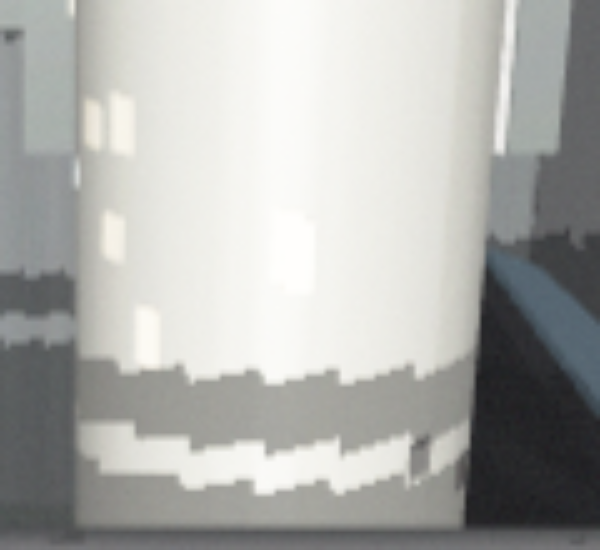

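Call:
{"fn": "arm_command", "kwargs": {
  "targets": [
    [0, 0, -0.003, 0, 0],
    [0, 0, -0.003, 0.006, 0],
    [0, 0, -0.003, 0.012, 0],
    [0, 0, -0.003, 0.018, 0],
    [0, 0, -0.003, 0.024, 0],
    [0, 0, -0.003, 0.024, 0]
  ]
}}

```text
time_s: 11.3
ee_pos: [555.4, -174.4, 89.0]
ee_rot: [179.0, -0.4, -15.8]
force: [-4.8, -14.2, 4.2]
gripper_width: 90.9
```

```bash
python3 ss.py
python3 - <<'E'
from h import *
wgrab('w9.png')
b=cv2.imread('pics/w9.png')
cv2.imwrite('pics/c9.png',cv2.resize(b[100:290,240:400],None,fx=4,fy=3.1))
E
```

```text
t 11.3 stand [104.43  21.08  88.97] rot [179.    -0.37 -15.8 ] F stand [ -0.7 -15.    4.2] w 90.9
```

View pics/c9.png

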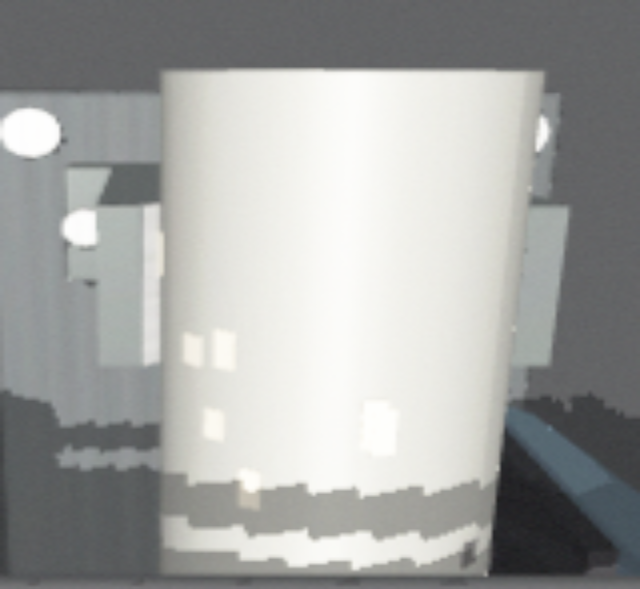

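Run:
```python
from h import *
B=np.load('pics/w9.png.npy')
for uv in [(380/4+240,428/3.1+100),(224/4+240,350/3.1+100),(193/4+240,350/3.1+100),(213/4+240,424/3.1+100),(249/4+240,488/3.1+100)]: print('9',uv,cyl(B,uv,105,0))
```

```text
9 (335.0, 238.06451612903226) (np.float64(133.4), np.float64(-5.4))
9 (296.0, 212.90322580645162) (np.float64(144.2), np.float64(43.2))
9 (288.25, 212.90322580645162) (np.float64(142.9), np.float64(57.0))
9 (293.25, 236.7741935483871) (np.float64(131.1), np.float64(47.1))
9 (302.25, 257.41935483870964) (np.float64(121.4), np.float64(33.0))
```

Call:
{"fn": "arm_command", "kwargs": {
  "targets": [
    [0, 0, -0.013, 0, 0],
    [0, 0, -0.013, 0.004, 0],
    [0, 0, -0.013, 0.01, 0],
    [0, 0, -0.013, 0.016, 0],
    [0, 0, -0.013, 0.022, 0],
    [0, 0, -0.013, 0.028, 0],
    [0, 0, -0.013, 0.034, 0]
  ]
}}

```text
time_s: 11.93
ee_pos: [558.3, -175.8, 75.6]
ee_rot: [178.3, -0.8, -15.6]
force: [-7.3, -22.0, 15.6]
gripper_width: 91.5
```

```bash
python3 ss.py
python3 - <<'E'
from h import *
wgrab('w10.png')
b=cv2.imread('pics/w10.png')
cv2.imwrite('pics/c10.png',cv2.resize(b[100:290,240:400],None,fx=4,fy=3.1))
E
```

```text
t 11.93 stand [107.64  20.59  75.56] rot [178.32  -0.82 -15.6 ] F stand [ -1.  -23.2  15.6] w 91.5
```

View pics/c10.png

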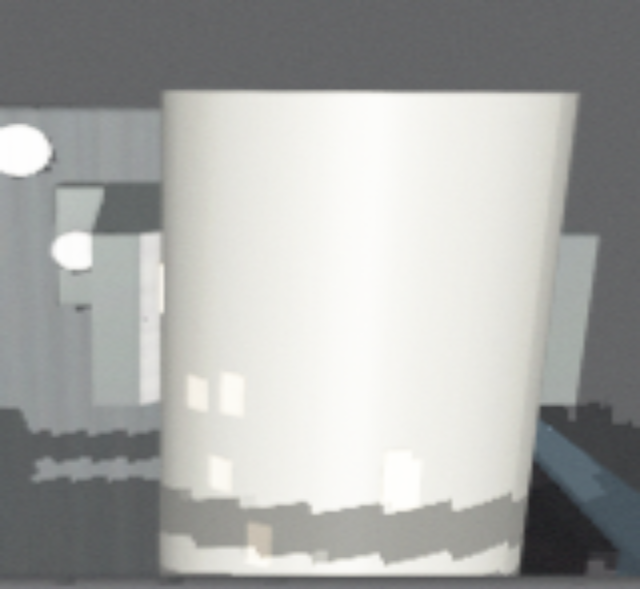

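Run:
```python
from h import *
B=np.load('pics/w10.png.npy')
for uv in [(402/4+240,480/3.1+100),(231/4+240,394/3.1+100),(197/4+240,392/3.1+100),(220/4+240,473/3.1+100),(260/4+240,540/3.1+100)]: print('10',uv,cyl(B,uv,105,0))
print(tost(B[:3,3]))
```

```text
10 (340.5, 254.83870967741936) (np.float64(133.4), np.float64(-5.3))
10 (297.75, 227.09677419354838) (np.float64(144.2), np.float64(43.6))
10 (289.25, 226.4516129032258) (np.float64(143.0), np.float64(57.2))
10 (295.0, 252.5806451612903) (np.float64(131.3), np.float64(46.8))
10 (305.0, 274.19354838709677) (np.float64(122.0), np.float64(32.6))
[187.78442312  27.0537816  247.81605355]
```

The pads slip (tangential/normal ≈ 0.67) and the V friction is too high to spin the core in place. Instead I'll roll it without slip up a V face inside a narrow finger cage. There I grip it, carry it back at that orientation, and repeat.

Call:
{"fn": "arm_command", "kwargs": {
  "targets": [
    [0, -0.004, 0.03, -0.006, 0],
    [0, -0.01, 0.041, -0.016, 0.005],
    [0, -0.01, 0.041, -0.016, 0.008],
    [0.43, -0.01, 0.041, -0.016, 0.008],
    [0.43, -0.01, 0.041, -0.016, 0.008],
    [0.43, -0.01, 0.041, -0.016, 0.008],
    [0.43, -0.01, 0.041, -0.016, 0.008]
  ]
}}

```text
time_s: 12.57
ee_pos: [548.0, -193.1, 83.1]
ee_rot: [178.4, -0.8, -15.9]
force: [-0.0, 0.8, 0.5]
gripper_width: 67.4
```

```bash
python3 ss.py
```

```text
t 12.57 stand [102.47   1.13  83.13] rot [178.36  -0.78 -15.91] F stand [-0.3  0.8  0.5] w 67.4
```

Call:
{"fn": "arm_command", "kwargs": {
  "targets": [
    [0.43, 0, 0.002, 0, 0],
    [0.43, 0, 0.002, 0, 0],
    [0.43, 0, 0.002, 0, 0],
    [0.43, 0, 0.002, 0, 0]
  ]
}}

```text
time_s: 12.9
ee_pos: [547.7, -193.9, 83.1]
ee_rot: [178.4, -0.8, -15.9]
force: [0.4, 0.5, -0.4]
gripper_width: 52.3
```

```bash
python3 ss.py
```

```text
t 12.9 stand [102.44   0.22  83.08] rot [178.36  -0.77 -15.91] F stand [ 0.3  0.6 -0.4] w 52.3
```

Call:
{"fn": "arm_command", "kwargs": {
  "targets": [
    [0, 0, -0.005, 0, 0],
    [0.43, 0, -0.008, -0.005, 0],
    [0.43, 0, -0.011, -0.012, 0],
    [0.43, 0, -0.014, -0.019, 0],
    [0.43, 0, -0.017, -0.026, 0],
    [0.43, 0, -0.02, -0.033, 0],
    [0.43, 0, -0.022, -0.038, 0],
    [0.43, 0, -0.022, -0.038, 0]
  ]
}}

```text
time_s: 13.57
ee_pos: [550.1, -185.1, 102.7]
ee_rot: [178.1, -0.8, -15.8]
force: [-3.1, -8.2, 0.3]
gripper_width: 52.2
```

```bash
python3 ss.py
python3 - <<'E'
from h import *
wgrab('w11.png')
b=cv2.imread('pics/w11.png')
cv2.imwrite('pics/c11.png',cv2.resize(b[90:310,200:400],None,fx=3.5,fy=2.7))
grab('side','s11.png'); a=cv2.imread('pics/s11.png'); cv2.imwrite('pics/s11c.png',cv2.resize(a[210:320,210:340],None,fx=6,fy=5.4,interpolation=cv2.INTER_CUBIC))
E
```

```text
t 13.57 stand [102.32   9.41 102.66] rot [178.09  -0.8  -15.83] F stand [-0.7 -8.7  0.3] w 52.2
```

View pics/c11.png

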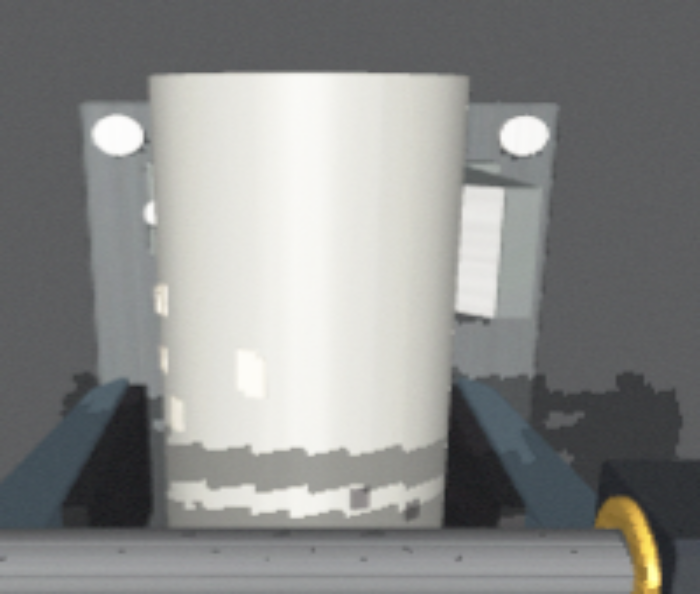

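View pics/s11c.png

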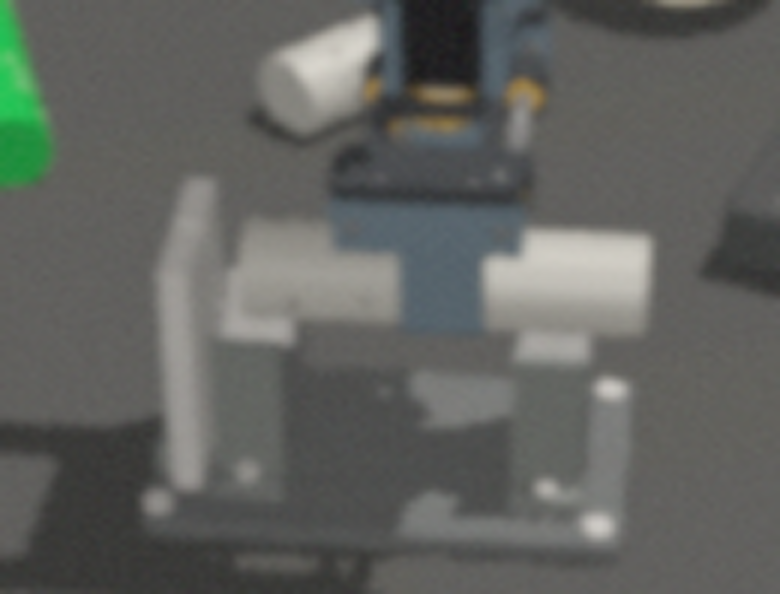

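Call:
{"fn": "arm_command", "kwargs": {
  "targets": [
    [1, 0, -0.002, 0, 0],
    [1, 0, 0.002, 0, 0],
    [1, 0, 0.002, 0, 0],
    [1, 0, 0.002, 0, 0]
  ],
  "squeeze": 30
}}

```text
time_s: 14.0
ee_pos: [549.5, -187.2, 102.5]
ee_rot: [178.0, -0.8, -15.8]
force: [-2.4, -5.3, 1.3]
gripper_width: 47.7
```

```bash
cat >> h.py <<'E'
def wc(n):
    im,s=wgrab(n+'.png'); b=cv2.imread('pics/'+n+'.png')
    cv2.imwrite('pics/'+n+'c.png',cv2.resize(b[90:310,200:400],None,fx=3.5,fy=2.7,interpolation=cv2.INTER_CUBIC))
E
python3 ss.py
python3 - <<'E'
from h import *
wc('w12')
E
```

```text
t 14.0 stand [102.27   7.15 102.55] rot [177.96  -0.79 -15.81] F stand [-0.8 -5.7  1.3] w 47.7
```

View pics/w12c.png

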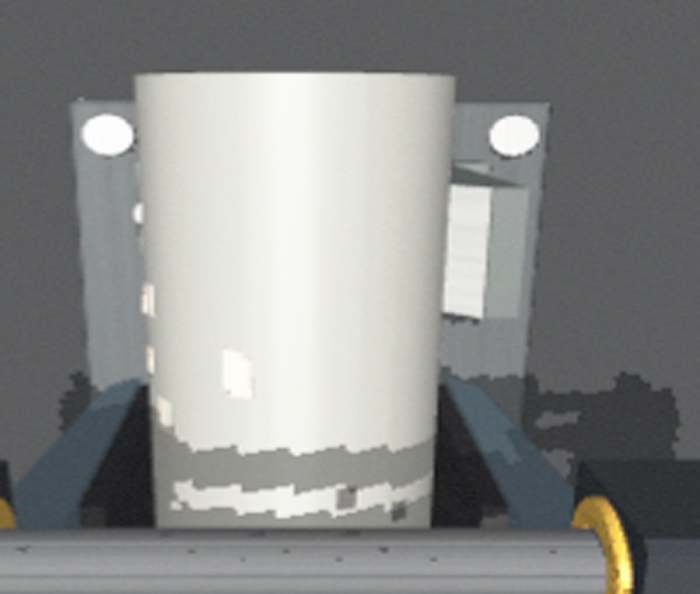

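Call:
{"fn": "arm_command", "kwargs": {
  "targets": [
    [1, 0, 0, -0.005, 0],
    [1, 0, 0.008, -0.005, 0],
    [1, 0, 0.016, -0.005, 0],
    [1, 0, 0.024, -0.005, 0],
    [1, 0, 0.03, -0.005, 0],
    [1, 0, 0.03, -0.003, 0],
    [1, 0, 0.03, 0.0, 0],
    [1, 0, 0.03, 0.0, 0]
  ]
}}

```text
time_s: 14.72
ee_pos: [545.1, -201.5, 102.6]
ee_rot: [178.0, -0.7, -15.8]
force: [0.4, 0.2, -7.0]
gripper_width: 47.6
```

```bash
python3 ss.py
```

```text
t 14.72 stand [101.96  -7.75 102.56] rot [177.98  -0.74 -15.81] F stand [ 0.3  0.3 -7. ] w 47.6
```

Call:
{"fn": "arm_command", "kwargs": {
  "targets": [
    [1, 0, 0, 0.003, 0],
    [1, 0, 0, 0.005, 0],
    [1, 0, 0, 0.005, 0]
  ]
}}

```text
time_s: 14.97
ee_pos: [545.4, -201.1, 100.6]
ee_rot: [178.0, -0.8, -15.8]
force: [-0.1, 2.8, -2.8]
gripper_width: 47.9
```

```bash
python3 ss.py
```

```text
t 14.97 stand [102.23  -7.35 100.55] rot [178.02  -0.78 -15.82] F stand [-0.9  2.6 -2.8] w 47.9
```

Call:
{"fn": "arm_command", "kwargs": {
  "targets": [
    [0.43, 0, 0, 0.002, 0],
    [0.43, 0, -0.001, 0.005, 0],
    [0.43, 0, -0.003, 0.01, 0],
    [0.43, 0, -0.006, 0.016, 0],
    [0.43, 0, -0.009, 0.022, 0],
    [0.43, 0, -0.012, 0.028, 0],
    [0.43, 0, -0.015, 0.034, 0],
    [0.43, 0, -0.015, 0.034, 0]
  ]
}}

```text
time_s: 15.63
ee_pos: [547.3, -194.8, 82.7]
ee_rot: [178.0, -0.7, -15.8]
force: [0.1, -0.2, -0.4]
gripper_width: 52.0
```

```bash
python3 ss.py
python3 - <<'E'
from h import *
wc('w13')
E
```

```text
t 15.63 stand [102.3   -0.69  82.72] rot [177.98  -0.74 -15.8 ] F stand [ 0.1 -0.2 -0.4] w 52.0
```

View pics/w13c.png

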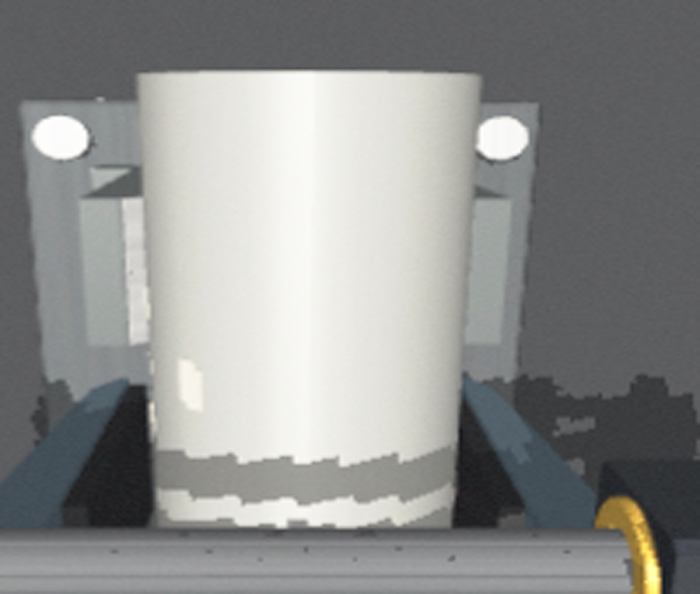

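Run:
```python
from h import *
for n,uv,z,y in (('w11',(250,373),112.3,7.3),('w12',(236,373),112.3,7.3),('w13',(190,385),105,0),('w13',(190,385),103,-2)):
    C=np.load(f'pics/{n}.png.npy'); print(n,cyl(C,(200+uv[0]/3.5,90+uv[1]/2.7),z,y))
```

```text
w11 (np.float64(133.1), np.float64(25.2))
w12 (np.float64(133.1), np.float64(24.8))
w13 (np.float64(134.1), np.float64(40.6))
w13 (np.float64(132.6), np.float64(48.3))
```

Call:
{"fn": "arm_command", "kwargs": {
  "targets": [
    [0.43, 0, -0.004, 0, 0],
    [0.43, 0, -0.008, -0.005, 0],
    [0.43, 0, -0.011, -0.012, 0],
    [0.43, 0, -0.014, -0.019, 0],
    [0.43, 0, -0.017, -0.026, 0],
    [0.43, 0, -0.02, -0.033, 0],
    [0.43, 0, -0.024, -0.04, 0],
    [0.43, 0, -0.024, -0.04, 0]
  ]
}}

```text
time_s: 16.35
ee_pos: [550.3, -184.9, 103.8]
ee_rot: [177.7, -0.8, -15.7]
force: [-2.1, -7.6, 1.4]
gripper_width: 52.0
```

```bash
python3 ss.py
python3 - <<'E'
from h import *
wc('w14')
E
```

```text
t 16.35 stand [102.36   9.62 103.76] rot [177.72  -0.82 -15.74] F stand [ 0.1 -7.9  1.4] w 52.0
```

View pics/w14c.png

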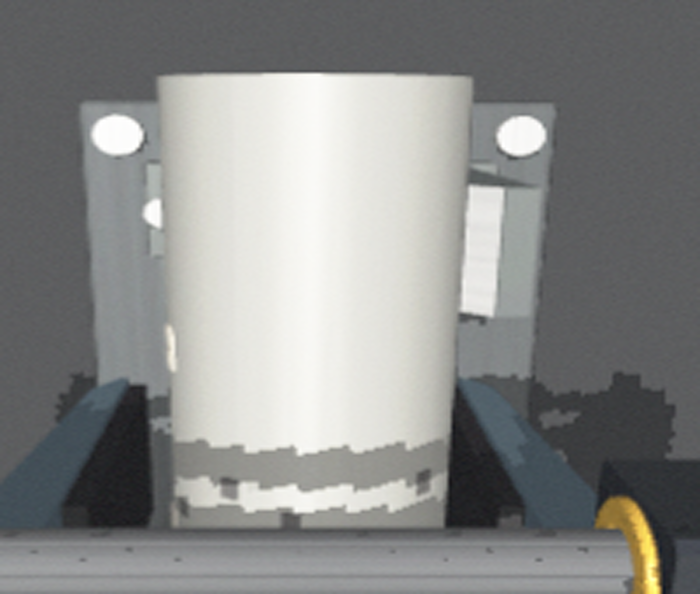

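Call:
{"fn": "arm_command", "kwargs": {
  "targets": [
    [1, 0, -0.002, 0, 0],
    [1, 0, 0.002, 0, 0],
    [1, 0, 0.003, 0, 0],
    [1, 0, 0.003, 0, 0],
    [1, 0, 0.003, -0.004, 0],
    [1, 0, 0.003, -0.004, 0]
  ]
}}

```text
time_s: 16.9
ee_pos: [549.3, -186.2, 105.0]
ee_rot: [177.7, -0.7, -15.7]
force: [-1.8, -3.7, -2.3]
gripper_width: 46.5
```

```bash
python3 ss.py
python3 - <<'E'
from h import *
wc('w15')
E
```

```text
t 16.9 stand [101.82   8.09 105.  ] rot [177.71  -0.73 -15.74] F stand [-0.8 -4.1 -2.3] w 46.5
```

View pics/w15c.png

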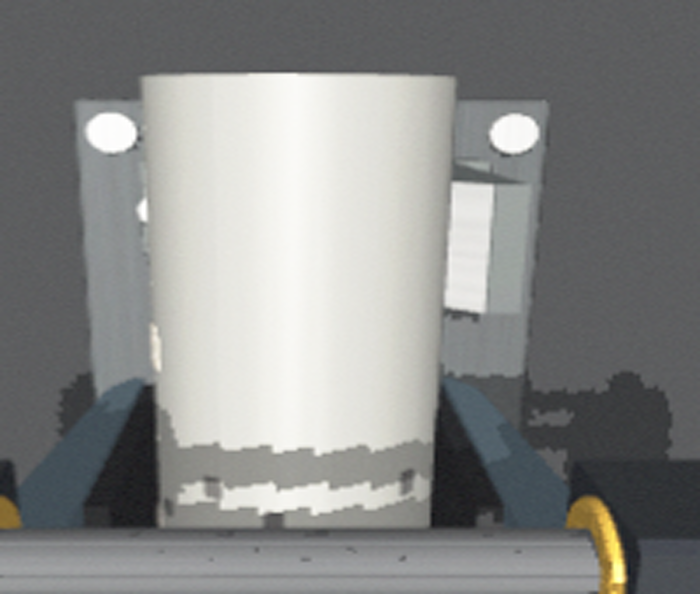

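Call:
{"fn": "arm_command", "kwargs": {
  "targets": [
    [1, 0, 0.004, -0.004, 0],
    [1, 0, 0.012, -0.004, 0],
    [1, 0, 0.02, -0.004, 0],
    [1, 0, 0.028, -0.004, 0],
    [1, 0, 0.032, -0.004, 0],
    [1, 0, 0.032, -0.002, 0],
    [1, 0, 0.032, 0.002, 0],
    [1, 0, 0.032, 0.004, 0]
  ]
}}

```text
time_s: 17.62
ee_pos: [545.3, -201.4, 104.0]
ee_rot: [177.8, -0.8, -15.8]
force: [-1.4, 2.8, 1.4]
gripper_width: 46.3
```

```bash
python3 ss.py
```

```text
t 17.62 stand [102.16  -7.61 104.01] rot [177.75  -0.77 -15.76] F stand [-2.1  2.3  1.4] w 46.3
```

Call:
{"fn": "arm_command", "kwargs": {
  "targets": [
    [0.43, 0, 0, 0.0, 0],
    [0.43, 0, -0.001, 0.004, 0],
    [0.43, 0, -0.004, 0.01, 0],
    [0.43, 0, -0.007, 0.017, 0],
    [0.43, 0, -0.01, 0.024, 0],
    [0.43, 0, -0.013, 0.031, 0],
    [0.43, 0, -0.016, 0.038, 0],
    [0.43, 0, -0.016, 0.04, 0]
  ]
}}

```text
time_s: 18.28
ee_pos: [547.1, -194.6, 83.1]
ee_rot: [177.7, -0.7, -15.7]
force: [-1.9, -0.3, 0.0]
gripper_width: 51.9
```

```bash
python3 ss.py
python3 - <<'E'
from h import *
wc('w16')
grab('side','s16.png'); a=cv2.imread('pics/s16.png'); cv2.imwrite('pics/s16c.png',cv2.resize(a[210:320,210:340],None,fx=6,fy=5.4,interpolation=cv2.INTER_CUBIC))
E
```

```text
t 18.28 stand [102.06  -0.57  83.06] rot [177.72  -0.71 -15.74] F stand [-1.7 -0.8  0. ] w 51.9
```

View pics/w16c.png

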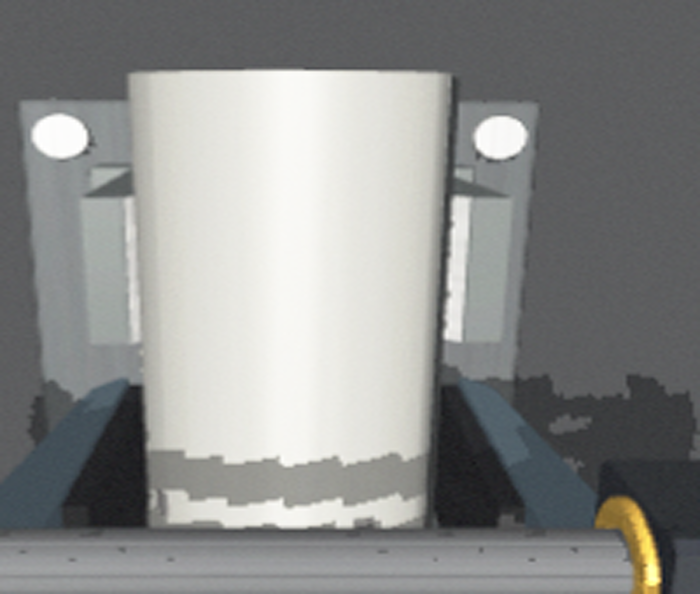

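View pics/s16c.png

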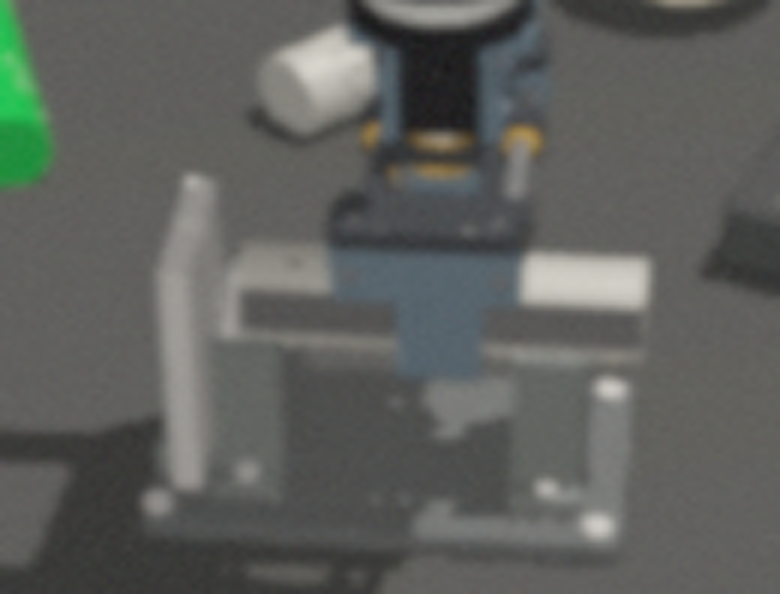

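```bash
cat >> h.py <<'E'
def flat_edges(th,x,z=105,y=0):
    # th: flat normal angle, 0 = toward -y (side), 90 = up ; returns the two edge points
    o=[]
    for d in (28,-28):
        a=np.radians(th+d); o.append(st(x,y-24*np.cos(a),z+24*np.sin(a)))
    return o
E
python3 - <<'E'
from h import *
for th in (-10,0,10,20,30):
  for x in (30,175):
    print(th,x,((proj('side',flat_edges(th,x))-[210,210])*[6,5.4]).round().tolist())
print(((proj('side',ring(175))-[210,210])*[6,5.4]).min(0),((proj('side',ring(175))-[210,210])*[6,5.4]).max(0))
E
```

```text
-10 30 [[266.0, 309.0], [269.0, 341.0]]
-10 175 [[613.0, 328.0], [612.0, 360.0]]
0 30 [[266.0, 301.0], [268.0, 339.0]]
0 175 [[614.0, 319.0], [612.0, 357.0]]
10 30 [[266.0, 292.0], [267.0, 334.0]]
10 175 [[614.0, 310.0], [612.0, 353.0]]
20 30 [[267.0, 283.0], [266.0, 329.0]]
20 175 [[615.0, 301.0], [612.0, 347.0]]
30 30 [[268.0, 274.0], [266.0, 322.0]]
30 175 [[615.0, 292.0], [613.0, 340.0]]
[612.22288124 258.10668456] [618.79140539 361.02178375]
```

Call:
{"fn": "arm_command", "kwargs": {
  "targets": [
    [0.43, 0, -0.003, 0, 0],
    [0.43, 0, -0.006, -0.005, 0],
    [0.43, 0, -0.01, -0.013, 0],
    [0.43, 0, -0.013, -0.02, 0],
    [0.43, 0, -0.017, -0.028, 0],
    [0.43, 0, -0.02, -0.035, 0],
    [0.43, 0, -0.024, -0.042, 0],
    [0.43, 0, -0.024, -0.042, 0]
  ]
}}

```text
time_s: 19.05
ee_pos: [550.0, -184.5, 105.4]
ee_rot: [177.5, -0.8, -15.7]
force: [-3.1, -7.1, -0.0]
gripper_width: 52.1
```

```bash
python3 ss.py
cat > look.py <<'E'
import sys
from h import *
n=sys.argv[1]
wc('w'+n)
grab('side','s'+n+'.png'); a=cv2.imread('pics/s'+n+'.png'); cv2.imwrite('pics/s'+n+'c.png',cv2.resize(a[210:320,210:340],None,fx=6,fy=5.4,interpolation=cv2.INTER_CUBIC))
E
python3 look.py 17
```

```text
t 19.05 stand [101.97   9.93 105.4 ] rot [177.46  -0.77 -15.69] F stand [-1.1 -7.7 -0. ] w 52.1
```

View pics/w17c.png

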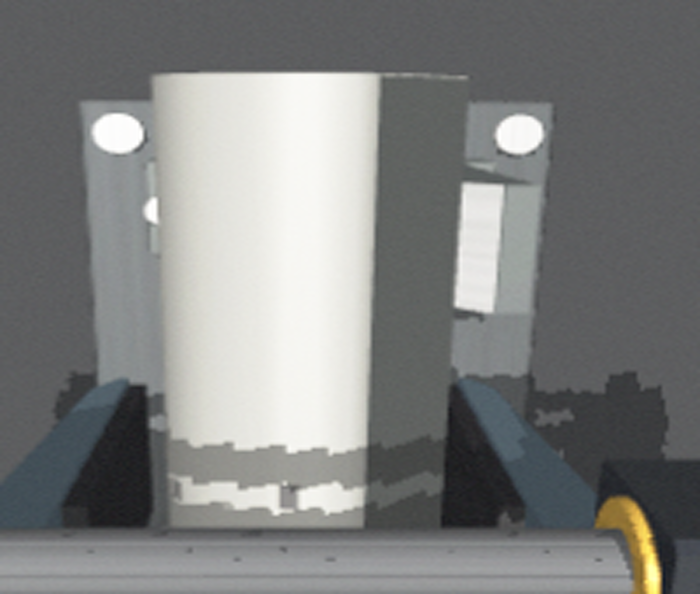

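View pics/s17c.png

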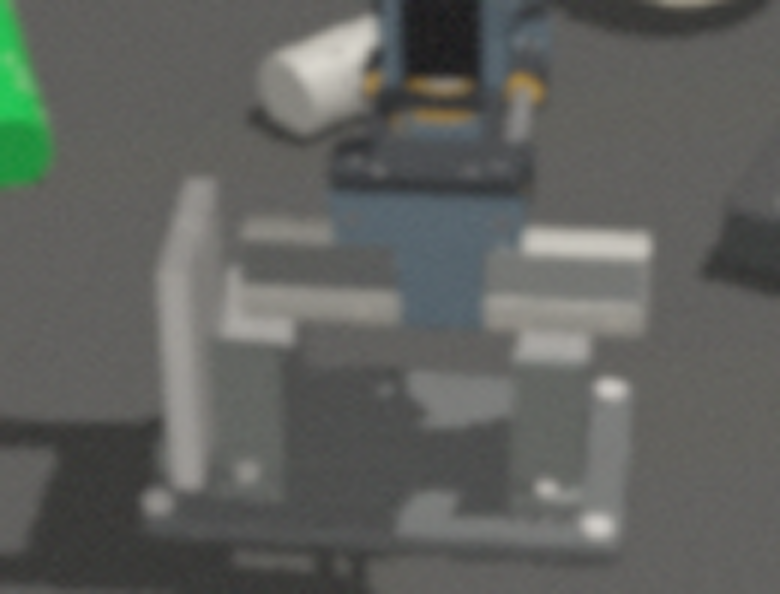

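Run:
```python
from h import *
C=np.load('pics/w17.png.npy')
for uv in ((379,90),(371,300),(366,500)): print(cyl(C,(200+uv[0]/3.5,90+uv[1]/2.7),112.7,7.7))
for th in (30,40,50):
  print(th,((proj('side',flat_edges(th,175,112.7,7.7))-[210,210])*[6,5.4]).round().tolist())
```

```text
(np.float64(184.0), np.float64(-16.4))
(np.float64(146.6), np.float64(-16.2))
(np.float64(105.3), np.float64(-17.0))
30 [[617.0, 268.0], [614.0, 317.0]]
40 [[617.0, 260.0], [614.0, 309.0]]
50 [[618.0, 253.0], [615.0, 301.0]]
```

Call:
{"fn": "arm_command", "kwargs": {
  "targets": [
    [1, 0, -0.002, 0, 0],
    [1, 0, 0.002, 0, 0],
    [1, 0, 0.003, 0, 0],
    [1, 0, 0.003, 0, 0],
    [1, 0, 0.003, -0.004, 0],
    [1, 0, 0.006, -0.005, 0]
  ]
}}

```text
time_s: 19.65
ee_pos: [548.6, -186.3, 106.8]
ee_rot: [177.5, -0.7, -15.7]
force: [-0.8, -0.2, -7.2]
gripper_width: 47.6
```

```bash
python3 ss.py
```

```text
t 19.65 stand [101.16   7.83 106.81] rot [177.55  -0.65 -15.69] F stand [-0.7 -0.5 -7.2] w 47.6
```

Call:
{"fn": "arm_command", "kwargs": {
  "targets": [
    [1, 0, 0.008, -0.002, 0],
    [1, 0, 0.016, -0.002, 0],
    [1, 0, 0.024, -0.002, 0],
    [1, 0, 0.032, -0.002, 0],
    [1, 0, 0.032, -0.001, 0],
    [1, 0, 0.032, 0.002, 0],
    [1, 0, 0.032, 0.004, 0],
    [1, 0, 0.032, 0.004, 0]
  ]
}}

```text
time_s: 20.32
ee_pos: [544.1, -201.6, 105.1]
ee_rot: [177.6, -0.6, -15.7]
force: [-0.2, 0.8, -7.5]
gripper_width: 47.7
```

```bash
python3 ss.py
```

```text
t 20.32 stand [101.03  -8.13 105.14] rot [177.56  -0.62 -15.7 ] F stand [-0.4  0.7 -7.5] w 47.7
```

Call:
{"fn": "arm_command", "kwargs": {
  "targets": [
    [1, 0, 0, 0.002, 0],
    [1, 0, 0, 0.003, 0],
    [1, 0, 0, 0.003, 0]
  ]
}}

```text
time_s: 20.57
ee_pos: [544.4, -201.3, 104.1]
ee_rot: [177.6, -0.7, -15.7]
force: [0.0, 1.4, -3.0]
gripper_width: 47.6
```

```bash
python3 ss.py
```

```text
t 20.57 stand [101.27  -7.8  104.05] rot [177.59  -0.66 -15.69] F stand [-0.4  1.3 -3. ] w 47.6
```

Touching; loosen and roll down to the middle.

Call:
{"fn": "arm_command", "kwargs": {
  "targets": [
    [0.43, 0, 0, 0.002, 0],
    [0.43, 0, -0.001, 0.006, 0],
    [0.43, 0, -0.004, 0.012, 0],
    [0.43, 0, -0.007, 0.019, 0],
    [0.43, 0, -0.01, 0.026, 0],
    [0.43, 0, -0.013, 0.033, 0],
    [0.43, 0, -0.016, 0.04, 0],
    [0.43, 0, -0.016, 0.042, 0]
  ]
}}

```text
time_s: 21.23
ee_pos: [546.2, -194.7, 82.1]
ee_rot: [177.5, -0.6, -15.7]
force: [-0.9, -0.9, 0.5]
gripper_width: 52.1
```

```bash
python3 ss.py; python3 look.py 18
```

```text
t 21.23 stand [101.2   -0.94  82.13] rot [177.54  -0.6  -15.66] F stand [-0.6 -1.1  0.5] w 52.1
```

View pics/w18c.png

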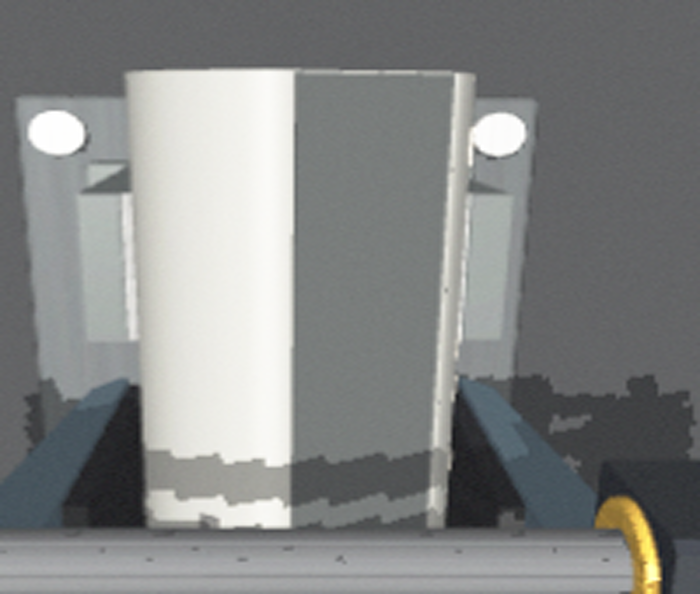

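View pics/s18c.png

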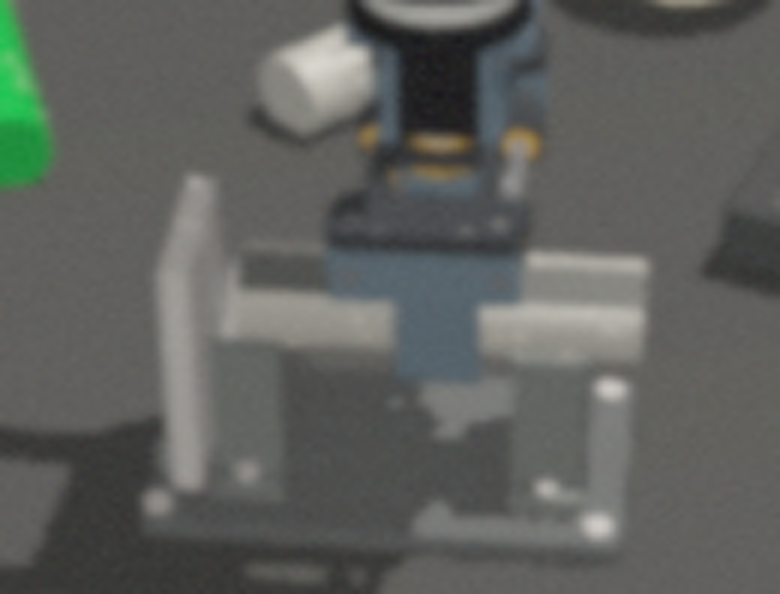

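```bash
cat > ang.py <<'E'
import sys
from h import *
n,z,y=sys.argv[1],float(sys.argv[2]),float(sys.argv[3]); C=np.load(f'pics/w{n}.png.npy')
vals=[eval(a) for a in sys.argv[4:]]  # crop pts on edges
r=[cyl(C,(200+(u+.5)/3.5-.5,90+(v+.5)/2.7-.5),z,y) for u,v in vals]; print(r)
E
python3 ang.py 18 105 0 "(295,120)" "(452,120)" "(293,400)" "(436,400)"
```

```text
[(np.float64(178.8), np.float64(5.1)), (np.float64(178.7), np.float64(-49.3)), (np.float64(132.8), np.float64(5.1)), (np.float64(129.3), np.float64(-50.1))]
```

Call:
{"fn": "arm_command", "kwargs": {
  "targets": [
    [0.43, 0, -0.003, 0, 0],
    [0.43, 0, -0.006, -0.005, 0],
    [0.43, 0, -0.009, -0.012, 0],
    [0.43, 0, -0.012, -0.018, 0],
    [0.43, 0, -0.015, -0.024, 0],
    [0.43, 0, -0.018, -0.031, 0],
    [0.43, 0, -0.0215, -0.038, 0],
    [0.43, 0, -0.0215, -0.038, 0]
  ]
}}

```text
time_s: 22.0
ee_pos: [549.1, -184.9, 102.4]
ee_rot: [177.4, -0.7, -15.6]
force: [-2.0, -6.5, 0.5]
gripper_width: 52.2
```

```bash
python3 ss.py; python3 look.py 19
```

```text
t 22.0 stand [101.31   9.26 102.36] rot [177.39  -0.69 -15.63] F stand [-0.1 -6.8  0.5] w 52.2
```

View pics/w19c.png

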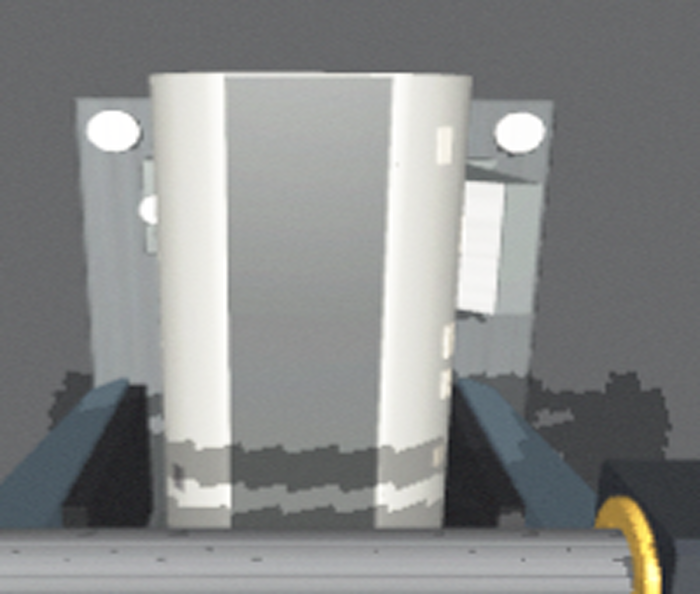

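```bash
for yy in 6.8 7.3; do python3 ang.py 19 112 $yy "(228,150)" "(391,150)" "(231,400)" "(380,400)"; done
```

```text
[(np.float64(173.3), np.float64(35.6)), (np.float64(173.5), np.float64(-19.3)), (np.float64(126.0), np.float64(35.9)), (np.float64(127.0), np.float64(-19.0))]
[(np.float64(173.3), np.float64(34.1)), (np.float64(173.5), np.float64(-20.6)), (np.float64(126.2), np.float64(34.4)), (np.float64(127.0), np.float64(-20.3))]
```

```bash
cat > sil.py <<'E'
import sys
from h import *
# args: n z row left right : y such that tangents match
def sil(n,z,v,l,r):
    C=np.load(f'pics/w{n}.png.npy'); out=[]
    for u,s in ((l,1),(r,-1)):
        p=(200+(u+.5)/3.5-.5,90+(v+.5)/2.7-.5); ys=np.arange(-15,20,.1); ok=[y for y in ys if cyl(C,p,z,y) is not None]
        out.append((min(ok),max(ok)))
    print('left tangent y=',out[0][0].round(1),'right tangent y=',out[1][1].round(1), 'cam',tost(C[:3,3]).round(1))
a=sys.argv; sil(a[1],float(a[2]),*[float(x) for x in a[3:6]])
E
python3 sil.py 19 112 150 155 467; python3 sil.py 19 112 400 166 446;python3 sil.py 18 105 120 129 473; python3 sil.py 18 105 400 144 450
```

```text
left tangent y= 8.3 right tangent y= 8.3 cam [181.8  18.5 274.3]
left tangent y= 8.1 right tangent y= 8.9 cam [181.8  18.5 274.3]
left tangent y= 0.3 right tangent y= 0.3 cam [182.    7.8 254. ]
left tangent y= 0.1 right tangent y= 0.8 cam [182.    7.8 254. ]
```

Call:
{"fn": "arm_command", "kwargs": {
  "targets": [
    [0.43, 0, 0.0, 0.003, 0],
    [0.43, 0, 0.002, 0.007, 0],
    [0.43, 0, 0.002, 0.007, 0],
    [0.43, 0, 0.002, 0.007, 0]
  ]
}}

```text
time_s: 22.43
ee_pos: [548.6, -186.8, 98.6]
ee_rot: [177.3, -0.7, -15.6]
force: [-1.4, -4.6, -0.2]
gripper_width: 52.0
```

```bash
python3 ss.py; python3 look.py 20
```

```text
t 22.43 stand [101.33   7.31  98.57] rot [177.32  -0.68 -15.63] F stand [-0.  -4.8 -0.2] w 52.0
```

View pics/w20c.png

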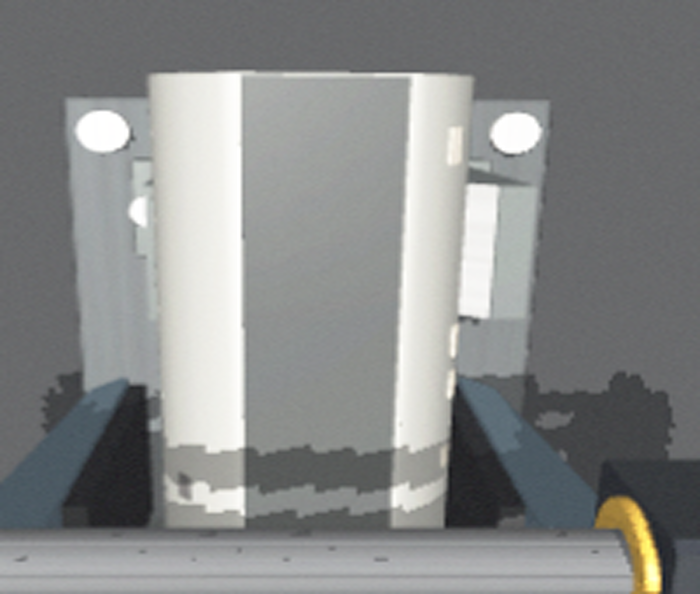

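```bash
python3 sil.py 20 111 150 153 468; python3 sil.py 20 111 400 163 450; python3 ang.py 20 111 6.3 "(243,150)" "(409,150)" "(245,400)" "(395,400)"
```

```text
left tangent y= 6.4 right tangent y= 6.8 cam [181.9  16.7 270.5]
left tangent y= 6.4 right tangent y= 6.9 cam [181.9  16.7 270.5]
[(np.float64(173.6), np.float64(26.0)), (np.float64(173.6), np.float64(-28.8)), (np.float64(127.9), np.float64(26.1)), (np.float64(127.6), np.float64(-27.9))]
```

Call:
{"fn": "arm_command", "kwargs": {
  "targets": [
    [0.6, 0, -0.002, -0.001, 0],
    [1, 0, 0.0, -0.001, 0],
    [1, 0, 0.003, -0.001, 0],
    [1, 0, 0.003, -0.001, 0],
    [1, 0, 0.003, -0.004, 0],
    [1, 0, 0.006, -0.006, 0]
  ]
}}

```text
time_s: 23.03
ee_pos: [547.3, -188.2, 100.7]
ee_rot: [177.4, -0.5, -15.6]
force: [-1.0, 0.9, -7.1]
gripper_width: 47.8
```

```bash
python3 ss.py; python3 look.py 21
```

```text
t 23.03 stand [100.42   5.63 100.75] rot [177.44  -0.54 -15.65] F stand [-1.3  0.6 -7.1] w 47.8
```

View pics/w21c.png

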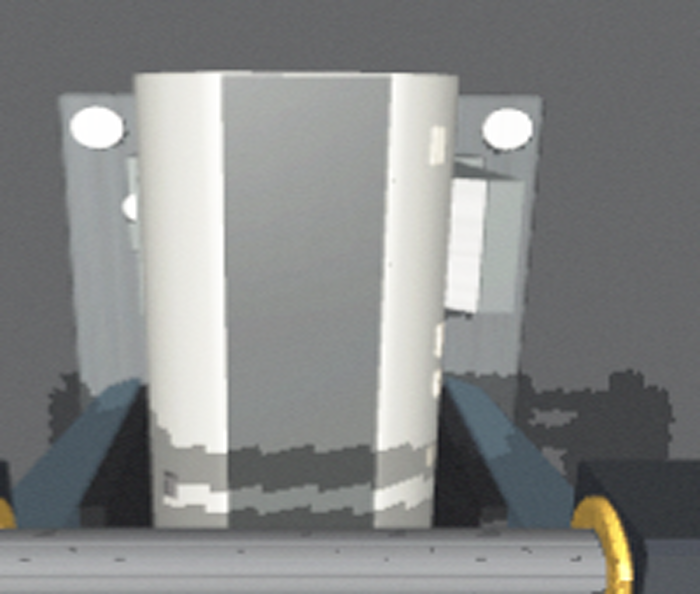

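```bash
python3 sil.py 21 113 150 140 454; python3 sil.py 21 113 400 152 436; python3 ang.py 21 113 5.9 "(224,150)" "(389,150)" "(227,400)" "(380,400)"
python3 - <<'E'
from h import *
s=env.state();R=Ro.from_euler('xyz',s['ee_rot'],degrees=True).as_matrix();g=s['ee_pos']+R@[0,0,-11];print(tost(g))
E
```

```text
left tangent y= 6.6 right tangent y= 7.1 cam [181.4  14.7 272.5]
left tangent y= 6.5 right tangent y= 7.5 cam [181.4  14.7 272.5]
[(np.float64(172.7), np.float64(29.1)), (np.float64(172.8), np.float64(-25.1)), (np.float64(126.8), np.float64(29.5)), (np.float64(126.9), np.float64(-25.6))]
[100.40378715   5.77163575 111.83560952]
```

Call:
{"fn": "arm_command", "kwargs": {
  "targets": [
    [1, 0, 0.006, 0, 0],
    [1, 0, 0.012, 0, 0],
    [1, 0, 0.012, 0.004, 0],
    [1, 0, 0.012, 0.008, 0],
    [1, 0, 0.012, 0.01, 0],
    [1, 0, 0.012, 0.01, 0]
  ]
}}

```text
time_s: 23.63
ee_pos: [545.3, -194.4, 95.6]
ee_rot: [177.4, -0.5, -15.6]
force: [-0.2, -0.4, -5.7]
gripper_width: 47.6
```

```bash
python3 ss.py
```

```text
t 23.63 stand [100.27  -0.9   95.62] rot [177.42  -0.5  -15.64] F stand [-0.1 -0.5 -5.7] w 47.6
```

Call:
{"fn": "arm_command", "kwargs": {
  "targets": [
    [1, 0, -0.001, 0.002, 0],
    [1, 0, -0.001, 0.003, 0],
    [1, 0, -0.001, 0.003, 0]
  ]
}}

```text
time_s: 23.88
ee_pos: [545.4, -193.8, 93.9]
ee_rot: [177.4, -0.5, -15.6]
force: [-0.0, 0.2, -6.0]
gripper_width: 47.6
```

```bash
python3 ss.py
```

```text
t 23.88 stand [100.15  -0.36  93.94] rot [177.42  -0.48 -15.63] F stand [-0.1  0.2 -6. ] w 47.6
```

Call:
{"fn": "arm_command", "kwargs": {
  "targets": [
    [1, 0, 0, 0.002, 0],
    [1, 0, 0, 0.003, 0],
    [1, 0, 0, 0.003, 0]
  ]
}}

```text
time_s: 24.13
ee_pos: [545.6, -194.4, 93.0]
ee_rot: [177.4, -0.5, -15.6]
force: [-0.5, -1.3, -3.1]
gripper_width: 47.7
```

```bash
python3 ss.py
```

```text
t 24.13 stand [100.55  -0.77  92.99] rot [177.38  -0.54 -15.63] F stand [-0.1 -1.4 -3.1] w 47.7
```

Call:
{"fn": "arm_command", "kwargs": {
  "targets": [
    [1, 0, 0.001, 0.001, 0],
    [1, 0, 0.001, 0.003, 0],
    [1, 0, 0.001, 0.003, 0]
  ]
}}

```text
time_s: 24.38
ee_pos: [545.7, -194.7, 92.7]
ee_rot: [177.4, -0.6, -15.6]
force: [-2.5, 2.3, 4.3]
gripper_width: 47.5
```

```bash
python3 ss.py; python3 look.py 22
```

```text
t 24.38 stand [100.67  -1.04  92.75] rot [177.41  -0.59 -15.64] F stand [-3.1  1.5  4.3] w 47.5
```

View pics/w22c.png

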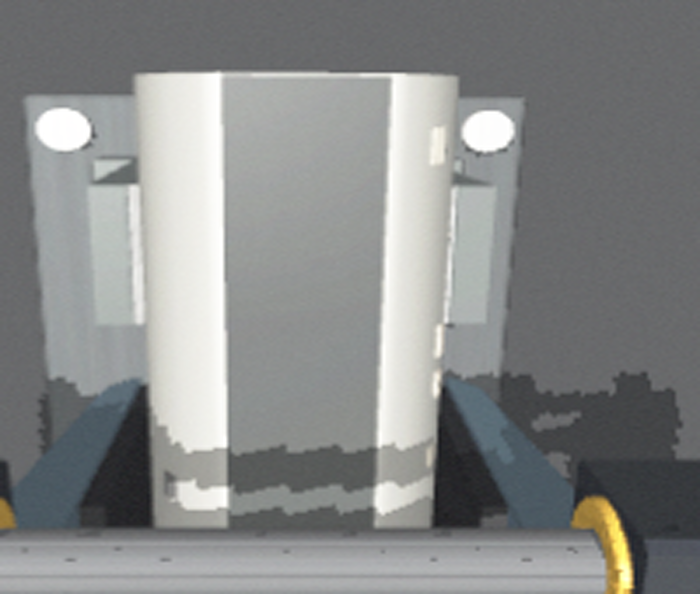

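Call:
{"fn": "arm_command", "kwargs": {
  "targets": [
    [0.43, 0, 0, -0.001, 0],
    [0.43, 0, 0, -0.001, 0],
    [0.2, 0, 0, -0.001, 0],
    [0, 0, 0, -0.001, 0],
    [0, 0, 0, -0.001, 0],
    [0, 0, 0, -0.001, 0],
    [0, 0, 0, -0.04, 0],
    [0, 0, 0, -0.08, 0]
  ]
}}

```text
time_s: 25.15
ee_pos: [544.8, -192.5, 131.8]
ee_rot: [177.4, -0.4, -15.6]
force: [0.5, 0.9, -0.0]
gripper_width: 88.8
```

Call:
{"fn": "arm_command", "kwargs": {
  "targets": [
    [0, 0, 0, -0.08, 0],
    [0, 0, 0, -0.12, 0],
    [0, 0, 0, -0.12, 0]
  ]
}}

```text
time_s: 25.4
ee_pos: [548.1, -190.7, 197.0]
ee_rot: [177.4, -1.0, -15.6]
force: [0.5, 0.2, -0.2]
gripper_width: 91.2
```

```bash
python3 ss.py; python3 look.py 23
```

```text
t 25.4 stand [101.9    3.41 197.02] rot [177.38  -0.99 -15.63] F stand [ 0.4  0.3 -0.2] w 91.2
```

View pics/w23.png

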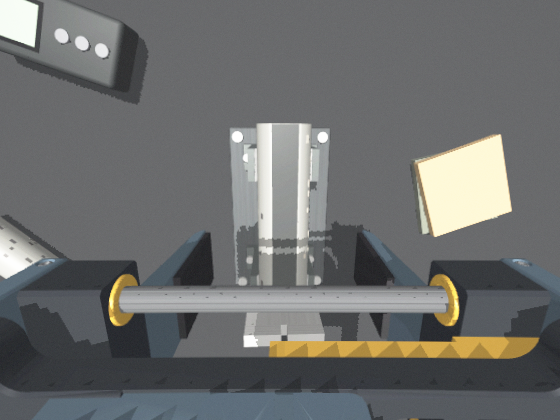

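View pics/s23c.png

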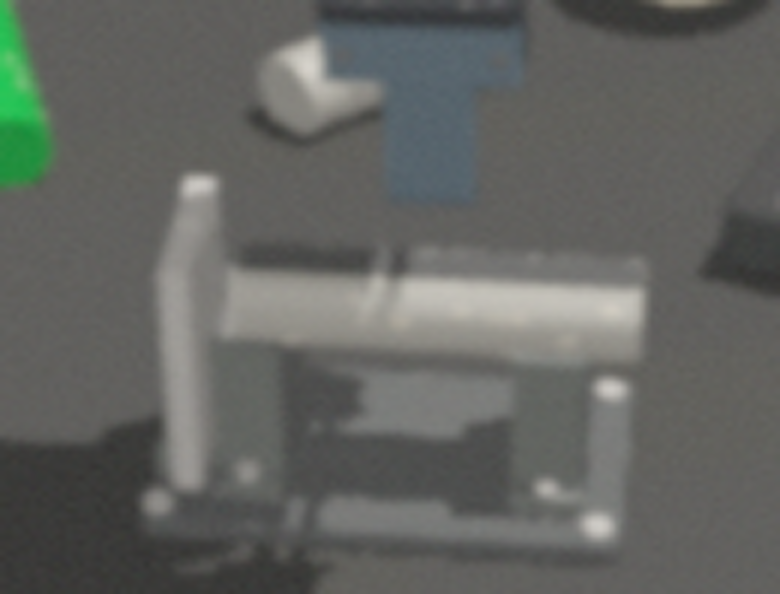

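Run:
```python
from h import *
for th in (80,85,90,95):
    q=(proj('side',[*flat_edges(th,30),*flat_edges(th,175)])-[210,210])*[6,5.4]; print(th,q.round(1).tolist())
q=(proj('side',ring(175))-[210,210])*[6,5.4];print(q.min(0),q.max(0))
q=(proj('side',ring(30))-[210,210])*[6,5.4];print(q.min(0),q.max(0))
a=cv2.imread('pics/s23.png'); cv2.imwrite('pics/s23d.png',cv2.resize(a[245:285,240:325],None,fx=9,fy=12,interpolation=cv2.INTER_CUBIC))
a=cv2.imread('pics/w23.png'); cv2.imwrite('pics/w23d.png',cv2.resize(a[115:290,225:340],None,fx=6,fy=3.4,interpolation=cv2.INTER_CUBIC))
```

```text
80 [[274.5, 243.7], [267.4, 279.2], [617.9, 261.0], [614.9, 297.1]]
85 [[275.2, 242.4], [267.9, 274.9], [618.1, 259.7], [615.2, 292.7]]
90 [[275.8, 241.5], [268.4, 270.7], [618.2, 258.7], [615.5, 288.5]]
95 [[276.5, 241.0], [269.0, 266.7], [618.4, 258.2], [615.8, 284.4]]
[612.22288124 258.10668456] [618.79140539 361.02178375]
[265.60296397 240.90189356] [281.64051841 342.80539264]
```

View pics/s23d.png

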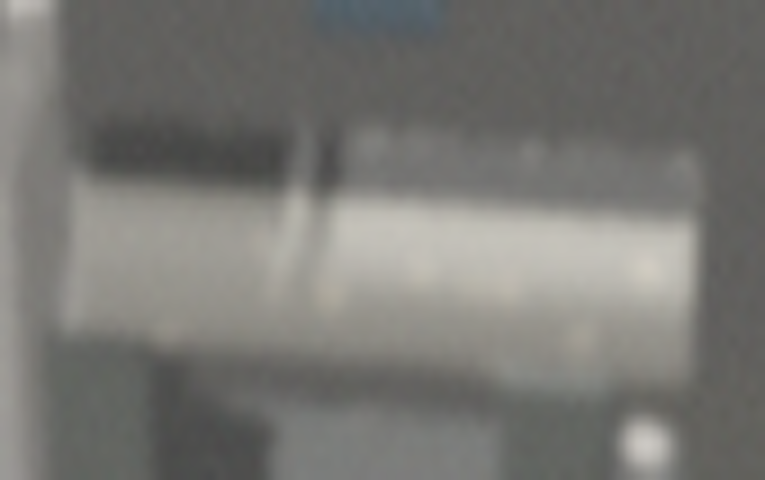

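View pics/w23d.png

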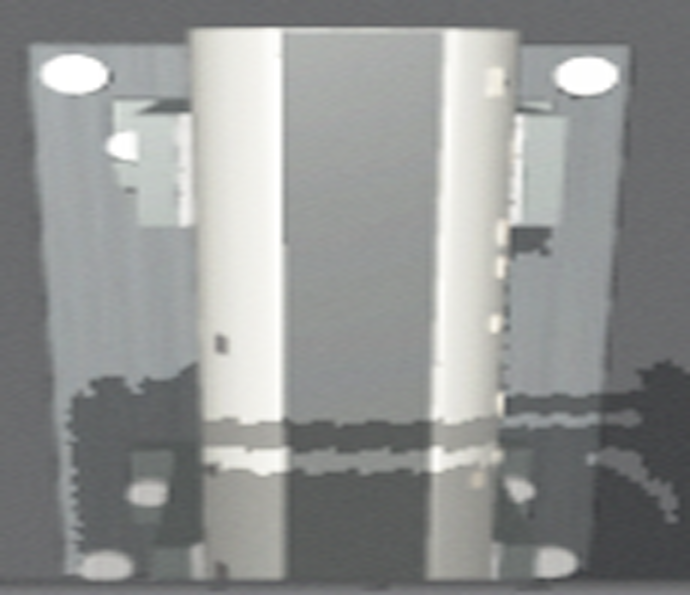

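```bash
cat > m.py <<'E'
import sys
from h import *
def meas(n,ox,oy,sx,sy,rows):
    C=np.load(f'pics/w{n}.png.npy'); print('cam',tost(C[:3,3]).round(1))
    for v,l,a,b,r in rows:
        P=lambda u:(ox+(u+.5)/sx-.5,oy+(v+.5)/sy-.5)
        ys=np.arange(-15,20,.1)
        yl=min(y for y in ys if cyl(C,P(l),105,y) is not None); yr=max(y for y in ys if cyl(C,P(r),105,y) is not None); y=(yl+yr)/2
        A,B=cyl(C,P(a),105,y),cyl(C,P(b),105,y); A0,B0=cyl(C,P(a),105,0),cyl(C,P(b),105,0); print('yl,yr',yl.round(1),yr.round(1),'edges',A,B,'centre',(A[1]+B[1])/2,'with y=0',(A0[1]+B0[1])/2)
E
python3 - <<'E'
from m import meas
meas('23',225,115,6,3.4,[(60,190,283,443,519),(230,195,286,437,510),(400,201,287,432,501)])
E
```

```text
cam [181.5  12.6 369.4]
yl,yr 0.2 0.3 edges (np.float64(178.4), np.float64(26.2)) (np.float64(178.5), np.float64(-27.0)) centre -0.40000000000000036 with y=0 0.25
yl,yr 0.3 0.3 edges (np.float64(137.9), np.float64(25.5)) (np.float64(137.8), np.float64(-27.1)) centre -0.8000000000000007 with y=0 0.0
yl,yr 0.2 0.2 edges (np.float64(93.3), np.float64(25.8)) (np.float64(93.0), np.float64(-27.1)) centre -0.6500000000000004 with y=0 -0.10000000000000142
```

```bash
cat > gs.py <<'E'
import sys,subprocess
from h import *
p=st(*[float(v) for v in sys.argv[1:4]]); subprocess.run(['python3','go.py',*[str(v) for v in p],'-16'])
E
python3 gs.py 225 0 190; python3 gs.py 225 0 97
```

```text
t 25.5 pos [ 545.4 -189.9  192.3] rot [177.41  -0.48 -15.64] w 91.1 F [-0.4  0.8 -1. ]
shares [0.2518, 0.0082, 0.007] turn 0.008 dist 126.0 rows 3.0214361162428105
t 25.5 pos [ 545.4 -189.9  192.3] rot [177.41  -0.48 -15.64] w 91.1 F [-0.4  0.8 -1. ]
shares [0.2502, -0.0002, 0.1928] turn 0.008 dist 157.9 rows 3.787481915886132
```

Call:
{"fn": "arm_command", "kwargs": {
  "targets": [
    [1, 0.07, 0.006, 0, 0.008],
    [1, 0.15, 0.008, 0, 0.008],
    [1, 0.22, 0.008, 0, 0.008],
    [1, 0.252, 0.008, 0.007, 0.008],
    [1, 0.252, 0.008, 0.007, 0.008],
    [1, 0.252, 0.008, 0.007, 0.008]
  ],
  "squeeze": 15
}}

```text
time_s: 26.0
ee_pos: [664.6, -227.6, 186.8]
ee_rot: [177.4, -0.2, -16.0]
force: [0.0, -0.0, -0.4]
gripper_width: 54.0
```

```bash
python3 ss.py; python3 gs.py 225 0 97
```

```text
t 26.0 stand [2.2409e+02 1.1000e-01 1.8681e+02] rot [ 1.7742e+02 -1.7000e-01 -1.6000e+01] F stand [ 0.  -0.  -0.4] w 54.0
t 26.0 pos [ 664.6 -227.6  186.8] rot [ 1.7742e+02 -1.7000e-01 -1.6000e+01] w 54.0 F [ 0.  -0.  -0.4]
shares [0.0013, -0.0079, 0.1795] turn -0.0 dist 89.8 rows 2.1538971651822045
```

Call:
{"fn": "arm_command", "kwargs": {
  "targets": [
    [1, 0.002, -0.002, 0.05, 0],
    [1, 0.002, -0.005, 0.1, 0],
    [1, 0.002, -0.007, 0.15, 0],
    [1, 0.002, -0.008, 0.18, 0],
    [1, 0.002, -0.008, 0.18, 0],
    [1, 0.002, -0.008, 0.18, 0],
    [1, 0.002, -0.008, 0.18, 0],
    [1, 0.002, -0.008, 0.18, 0]
  ]
}}

```text
time_s: 26.67
ee_pos: [666.5, -228.2, 98.8]
ee_rot: [177.4, -0.3, -16.0]
force: [0.6, -1.1, -0.2]
gripper_width: 1.3
```

```bash
python3 ss.py; python3 look.py 24; python3 gs.py 203 0 97; python3 gs.py 183 0 97
```

```text
t 26.67 stand [226.03  -0.    98.76] rot [177.41  -0.35 -16.  ] F stand [ 0.9 -0.8 -0.2] w 1.3
t 26.77 pos [ 666.4 -228.2   98.4] rot [177.42  -0.32 -16.  ] w 0.2 F [-0.7  0.3  0.5]
shares [-0.046, -0.0001, 0.0026] turn -0.0 dist 23.0 rows 0.5520844073652378
t 26.77 pos [ 666.4 -228.2   98.4] rot [177.42  -0.32 -16.  ] w 0.2 F [-0.7  0.3  0.5]
shares [-0.086, -0.0001, 0.0024] turn -0.0 dist 43.0 rows 1.0312140965965897
```

View pics/s24c.png

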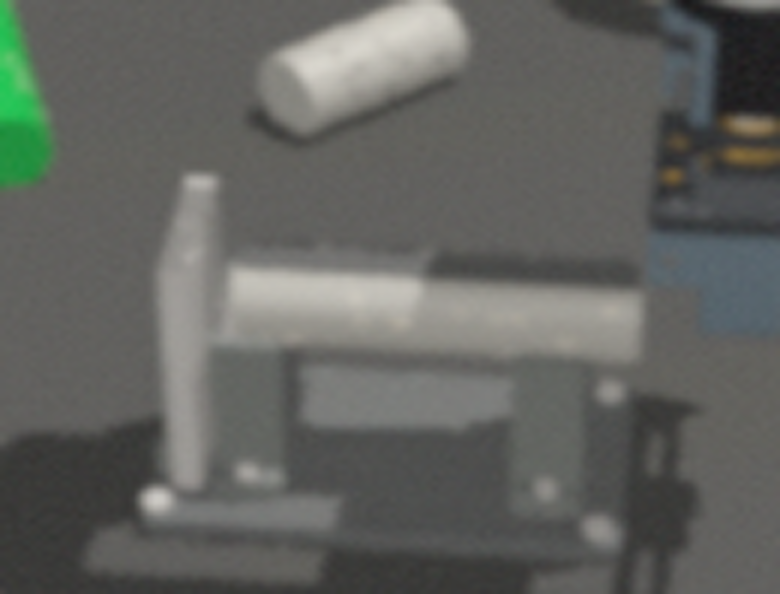

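Call:
{"fn": "arm_command", "kwargs": {
  "targets": [
    [1, 0, 0, 0.008, 0],
    [1, -0.015, 0, 0.016, 0],
    [1, -0.03, 0, 0.016, 0],
    [1, -0.042, 0, 0.016, 0],
    [1, -0.042, 0, 0.016, 0]
  ]
}}

```text
time_s: 27.18
ee_pos: [644.9, -222.4, 90.6]
ee_rot: [177.4, -0.3, -16.0]
force: [-0.2, 0.0, 0.5]
gripper_width: 0.1
```

```bash
python3 ss.py; python3 look.py 25; python3 gs.py 187 0 90
```

```text
t 27.18 stand [203.71  -0.35  90.63] rot [177.42  -0.26 -16.  ] F stand [-0.2 -0.1  0.5] w 0.1
t 27.28 pos [ 646.3 -222.8   90.9] rot [177.42  -0.38 -16.  ] w 0.3 F [ 0.4  0.5 -0.2]
shares [-0.0363, -0.0008, 0.0014] turn -0.0001 dist 18.2 rows 0.43578865584655024
```

View pics/s25c.png

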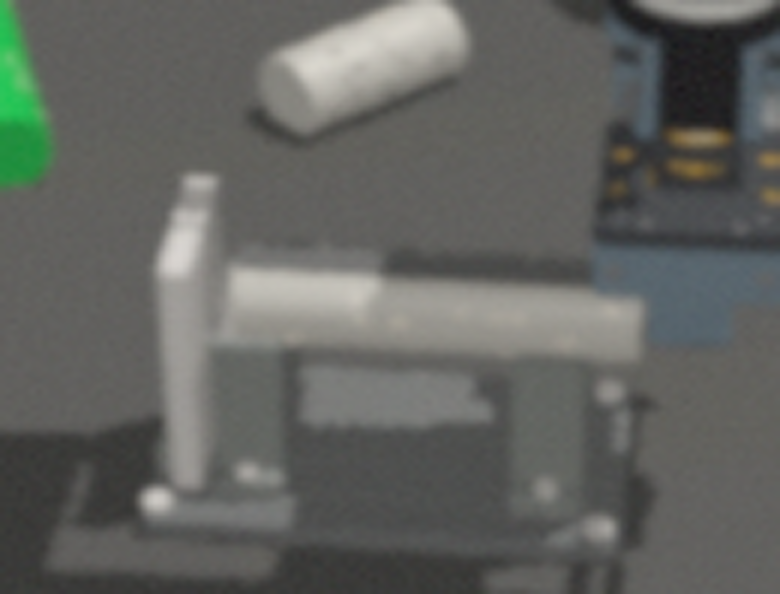

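View pics/w25.png

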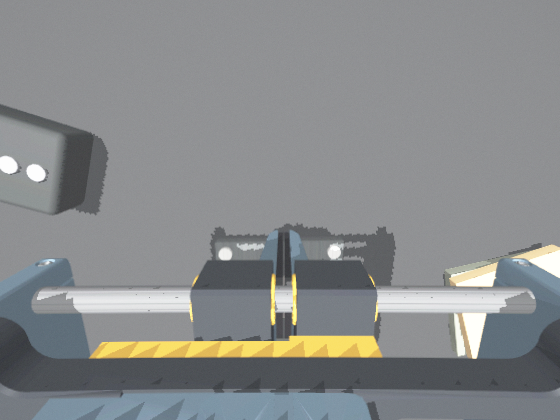

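Call:
{"fn": "arm_command", "kwargs": {
  "targets": [
    [1, -0.004, 0, 0, 0],
    [1, -0.007, 0, 0, 0],
    [1, -0.01, 0, 0, 0],
    [1, -0.013, 0, 0, 0],
    [1, -0.016, 0, 0, 0],
    [1, -0.019, 0, 0, 0],
    [1, -0.022, 0, 0, 0]
  ]
}}

```text
time_s: 27.87
ee_pos: [636.7, -220.1, 91.2]
ee_rot: [177.4, -0.5, -16.0]
force: [4.8, -1.7, -1.1]
gripper_width: 0.9
```

```bash
python3 ss.py
```

```text
t 27.87 stand [195.19  -0.37  91.18] rot [177.41  -0.53 -16.  ] F stand [ 5.1 -0.4 -1.1] w 0.9
```

Call:
{"fn": "arm_command", "kwargs": {
  "targets": [
    [1, -0.005, 0, 0, 0],
    [1, -0.008, 0, 0, 0],
    [1, -0.011, 0, 0, 0],
    [1, -0.013, 0, 0, 0]
  ]
}}

```text
time_s: 28.2
ee_pos: [630.6, -218.3, 91.2]
ee_rot: [177.4, -0.6, -16.0]
force: [4.9, -1.6, -1.9]
gripper_width: 0.7
```

```bash
python3 ss.py
```

```text
t 28.2 stand [188.77  -0.36  91.19] rot [177.41  -0.56 -16.  ] F stand [ 5.2 -0.2 -1.9] w 0.7
```

Call:
{"fn": "arm_command", "kwargs": {
  "targets": [
    [1, -0.004, 0, 0, 0],
    [1, -0.006, 0, 0, 0],
    [1, -0.008, 0, 0, 0],
    [1, -0.008, 0, 0, 0]
  ]
}}

```text
time_s: 28.53
ee_pos: [628.5, -217.7, 91.5]
ee_rot: [177.4, -0.8, -16.0]
force: [7.8, -1.3, -3.9]
gripper_width: 0.4
```

```bash
python3 ss.py; python3 look.py 26
```

```text
t 28.53 stand [186.63  -0.34  91.52] rot [177.41  -0.83 -15.99] F stand [ 7.9  0.9 -3.9] w 0.4
```

View pics/s26c.png

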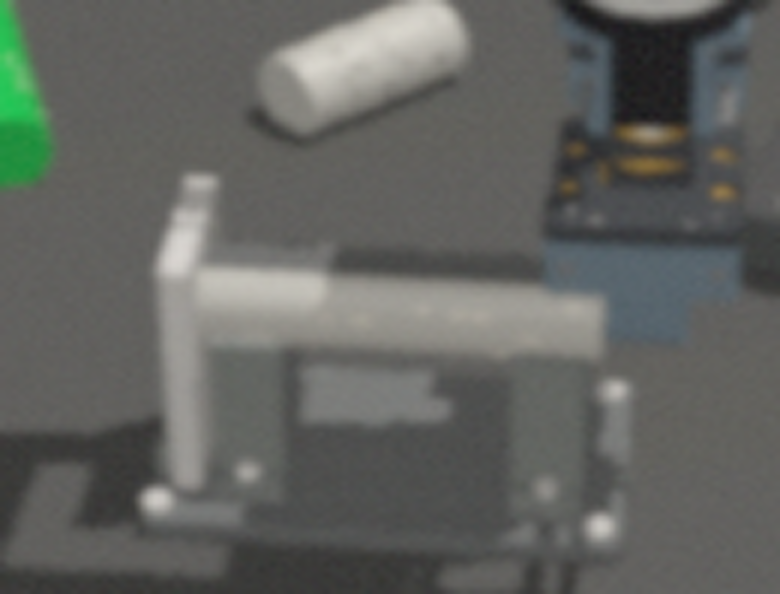

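Call:
{"fn": "arm_command", "kwargs": {
  "targets": [
    [1, -0.005, 0, 0, 0],
    [1, -0.008, 0, 0, 0],
    [1, -0.01, 0, 0, 0],
    [1, -0.01, 0, 0, 0]
  ]
}}

```text
time_s: 28.97
ee_pos: [628.8, -217.8, 92.9]
ee_rot: [177.4, -1.5, -16.0]
force: [13.6, -3.7, -3.1]
gripper_width: 0.5
```

```bash
python3 ss.py
```

```text
t 28.97 stand [186.9   -0.35  92.94] rot [177.4   -1.55 -15.97] F stand [14.1  0.2 -3.1] w 0.5
```

Call:
{"fn": "arm_command", "kwargs": {
  "targets": [
    [1, 0.01, 0, 0, 0],
    [1, 0.03, 0, 0, 0],
    [1, 0.06, 0, 0, 0],
    [1, 0.08, 0, -0.02, 0],
    [1, 0.08, 0, -0.1, 0],
    [1, 0.02, 0, -0.18, 0],
    [0.3, -0.06, 0, -0.22, 0],
    [0, -0.1, 0, -0.22, 0]
  ]
}}

```text
time_s: 29.63
ee_pos: [577.9, -198.0, 205.1]
ee_rot: [177.4, -1.7, -16.0]
force: [1.0, 0.7, 0.7]
gripper_width: 10.6
```

```bash
python3 ss.py; python3 gs.py 95 -5 200
```

```text
t 29.63 stand [132.55   4.65 205.12] rot [177.38  -1.67 -15.97] F stand [0.8 0.9 0.7] w 10.6
t 29.63 pos [ 577.9 -198.   205.1] rot [177.38  -1.67 -15.97] w 10.6 F [1.  0.7 0.7]
shares [-0.0754, 0.0189, 0.0089] turn 0.0007 dist 39.1 rows 0.9377678120015529
```

Call:
{"fn": "arm_command", "kwargs": {
  "targets": [
    [0, -0.06, 0.015, -0.01, 0],
    [0, -0.12, 0.018, -0.02, 0],
    [0, -0.12, 0.018, -0.02, 0],
    [0, -0.12, 0.018, -0.02, 0],
    [0, -0.12, 0.018, -0.02, 0]
  ]
}}

```text
time_s: 30.05
ee_pos: [517.2, -189.5, 213.7]
ee_rot: [177.4, -1.6, -16.0]
force: [-0.4, -0.2, 0.2]
gripper_width: 44.2
```

```bash
python3 ss.py; python3 look.py 27
python3 - <<'E'
import cv2
a=cv2.imread('pics/w27.png'); cv2.imwrite('pics/w27d.png',cv2.resize(a[90:290,225:340],None,fx=6,fy=3,interpolation=cv2.INTER_CUBIC))
E
```

```text
t 30.05 stand [ 71.91  -3.91 213.73] rot [177.39  -1.61 -15.98] F stand [-0.3 -0.3  0.2] w 44.2
```

View pics/w27.png

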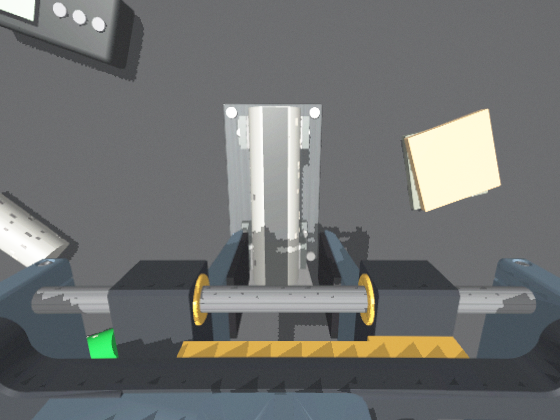

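View pics/w27d.png

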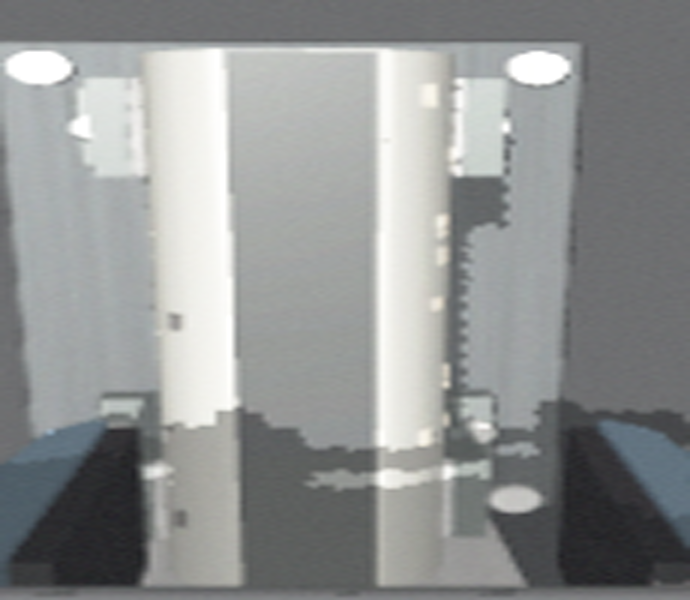

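View pics/s27c.png

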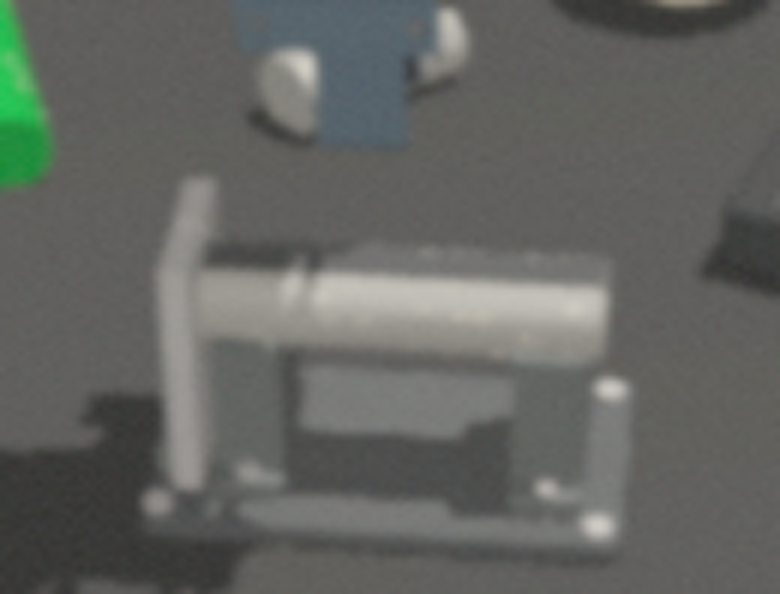

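Run:
```python
from m import meas
meas('27',225,90,6,3,[(100,145,227,379,453),(250,151,235,377,449),(380,158,239,376,444)])
from h import *
for x in (168,170,172):
    q=(proj('side',ring(x))-[210,210])*[6,5.4];print(x,q.min(0).round(),q.max(0).round())
C=np.load('pics/w27.png.npy')
for x in (168,170,172): print(x,wproj(C,[st(x,0,126)]), (wproj(C,[st(x,0,126)])[0,1]-90)*3)
```

```text
cam [149.7   4.8 386.9]
yl,yr -0.2 0.5 edges (np.float64(156.8), np.float64(26.4)) (np.float64(156.8), np.float64(-27.2)) centre -0.40000000000000036 with y=0 0.0
yl,yr 0.4 0.5 edges (np.float64(114.2), np.float64(24.6)) (np.float64(114.0), np.float64(-27.6)) centre -1.5 with y=0 -0.29999999999999893
yl,yr 0.5 0.7 edges (np.float64(74.1), np.float64(24.5)) (np.float64(73.6), np.float64(-28.0)) centre -1.75 with y=0 -0.09999999999999964
168 [595. 257.] [602. 360.]
170 [600. 258.] [607. 360.]
172 [605. 258.] [612. 361.]
168 [[274.98531186 109.14691616]] 57.440748494326854
170 [[274.96554073 106.63131435]] 49.893943036944194
172 [[274.94565729 104.10421214]] 42.31263642347976
```

Run:
```python
from h import *
grab('top','t28.png'); print(env.state()['time_s']); print(env.job_done())
```

```text
30.2
the job is handed in; nothing more can be done
None
```

View pics/t28.png

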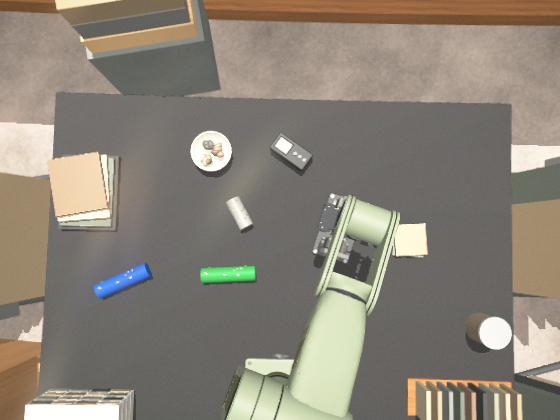

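The long core is in both V-blocks with its flat facing up and its end against the stop. I handed the job in at 30.2 s.

**What I did**
- I laid the core flat-down in both Vs about 16 mm short of the stop and let go.
- It would not spin in place: the finger pads slipped on it before it slipped in the Vs. So I turned it in several passes, rolling it on the V faces between the fingers and holding it in the grip for the return.
- During those returns the core was briefly lifted clear of the Vs, by a few millimetres.
- I released it flat-up with a gap of about 14 mm to the stop, then pushed its far end until it met the stop.

**Last checks**
- **Flat:** the final wrist picture puts it within about 0 to 2° of straight up. The side view, taken before the slide, gave about 1° on average, but its two ends differed, at 88.5° and 93°.
- **Stop:** the far end measures 170 mm from the stop face, which is the core's full length. At the end of the push the force rose from 5 N to 14 N with no further movement. I could not see the touching end itself.
- **Surroundings:** the top view shows the short core, gloss meter, bowl and both look-alikes unmoved. Only part of the tiles shows, and that part looks unmoved. The gripper is clear of everything.

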